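# Fill a clock weight with brass slugs through the funnel

## Robot

A 6-joint arm with a two-finger parallel gripper is mounted at the origin on the work surface. World frame = base frame: x ahead of the robot, y to its left, z up, the work surface at z = 0. Lengths are in mm, angles in rad, forces in N, time in s.
With the tool pointing down it reaches from about 400 to 825 mm from the base axis. Payload 7 kg.
Tool frame: the origin (TCP) lies where the fingers leave the gripper's body, on its centre line; the fingertips stand 66 mm ahead of it and the grasp point (between the pads) lies 47 mm ahead of it; z points along the fingers, y is the line along which they close (so a half turn about z gives the same grasp; the last joint's range is limited). The gripper opens to 88 mm and grips with 3 to 60 N. Pads are 19 mm wide; open, the fingers measure 130 mm over their backs; the gripper's body (78 mm by 193 mm) begins 47 mm behind the grasp point.
Start: joints at [1.521, 0.359, 0.012, 0, -1.224, -0.288], TCP at [223.711, 636.827, 292.161] pointing down, gripper open.
Joint ranges: [-3.07, 3.07], [-1.43, 2.12], [-1.02, 1.25], [-3.03, 1.67], [-3.05, -0], [-3.03, 3.03]. Speed limits (rad/s): [2.39, 2.39, 3.01, 3.14, 3.14, 3.14].

## Interface

Orientations are given as a 3x3 rotation matrix whose columns are the frame's x, y, z axes.
In Python, from bench import robot gives the robot as it stands.
- The arm moves only by the shell command python3 -m creep 'ROWS'. ROWS is JSON, a list of rows, each a list of 5 numbers: the shift along the world's x, y, z in units of 250 mm (1.0 is 250 mm), then the turn about the world's z in units of 180 degrees (1.0 is 180 degrees), then the closure, from 0 (fully open) to 1 (shut). In form: [[tx, ty, tz, spin, fingers], ...]. A call has 1 to 20 rows; each row shifts and turns the commanded pose from where the row before left it; what a row does not reach is not made up. A row lasts 1/10 s, in which the tool goes at most 50 mm and 8.59 degrees, less where a joint would pass 70% of its speed; a pose out of reach is approached as far as the arm can. A call with a number of a shift or a turn outside -1 to 1 is refused whole. A call with a gripper value outside its range is refused whole. The fingers move at their own pace and stop on an object; the grip force is fixed at half the most. Time passes only in rows, so rows that do not move let the fingers close. It gives the time, the measured TCP pose, the force, the opening and the grip force at its end, in the units of the state.
- robot.sense(): the state, without advancing time (a new reading comes with each control period).
- robot.camera(name): name is "scene" or "top" or "wrist"; returns the picture (400x640x3 uint8, blue, green, red); there is no depth.
- robot.calibration(name): a dict with "fx", "fy", "cx", "cy" (pixels), "world_to_cam" (4x4, takes a point from world to camera coordinates). Camera axes: x right, y up, looking along -z (the intrinsics and any distortion apply to the point x, -y, -z); pixel columns grow to the right and rows downward; lengths in mm; the calibration is good to about 2 mm. The wrist camera is an equidistant fisheye: a pixel r from the principal point sees the ray r / f radians off the axis. A picture is of the moment at which its call begins: read the wrist's pose just before it. calibration takes no time and is no camera call; for the wrist camera it gives the pose at the moment of the call.
- robot.hand_in(): hands the job in; it is judged then, once.
The state is a dict: "t": time; "joint_pos": joint angles; "qd": joint speeds; "joint_efforts": joint torques, N m; "tool_pos": TCP position; "orientation": TCP orientation; "force": force on the tool from outside, world axes, zero at the start; "moment": the same for the moment, N m; "grip_width": finger opening in mm; "finger_force": force on a finger pad.
Only numpy, scipy, OpenCV 4.12 (cv2) and the standard library are available. Lean on these libraries where they do the work, as an engineer would, in place of code of your own. Each camera call takes 0.05 s, during which the arm holds its last target. There are 200 camera calls.

## Task

Fill the clear clock weight tube: first swing the yellow brace of the filling stand out until it clicks fully open at its stop, so that the stand is steady. Then gather every brass slug lying on the bench in the steel scoop, and with all of them in the scoop, pour them from it through the funnel into the tube. Finally set the empty scoop back down flat on its blue mat, let go, and leave the other things on the bench where they are.

Things in the scene. Friction and masses are not known exactly. Their poses are not given: they have to be found in the camera images.
- stand: Filling stand, fixed. Origin on the bench under the tube's axis, x away from the robot at yaw 0. Green base plate 170 x 150 x 12 mm, with a tab at +y for the brace's hinge. On it an upright clear tube and, in one piece with the stand, an aluminium funnel above. A steel post 16 mm thick stands at x 80 mm, up to 177 mm, under the funnel's far rim.
- tube_floor (a point): Centre of the inner floor of the clear tube, 16 mm above the bench. Tube: 76 mm outside, 70 mm bore, top 120 mm above the bench.
- funnel_rim (a point): Centre of the funnel's rim, 164 mm across, 195 mm above the bench. Polished 3 mm aluminium cone, 65 mm deep, down to a spout of 64 mm bore whose lower end, at 110 mm, is inside the tube's mouth.
- brace (a joint): Angle of the yellow brace, a level flat arm 140 mm long, 20 mm wide, 24 to 34 mm above the bench, on an upright hinge; stays where it is left. 0: folded, arm along the stand's -x. Grows as it swings outward (clockwise from above) to a hard stop at 1.57, arm along the stand's +y. In the last 0.3 rad it rides over a steel spring ball (2 to 4 N at the red post) that pops up behind it at the stop.
- brace_hinge (a point): Point on the brace's upright hinge axis, at stand x 20, y 115 mm, 24 mm above the bench.
- brace_grip (a point): Point to hold on the red upright round post at the free end of the brace, 140 mm from the hinge. The post is 16 mm thick, its top is 82 mm above the bench, this point 64 mm.
- mat: Blue mat fixed on the bench, 170 x 150 x 3 mm, the scoop's place. Origin at the centre of its underside.
- scoop: Loose polished steel scoop, 220 g, slippery inside. Origin: centre of underside. Pan 112 mm long (x), 100 mm wide (92 inside), floor 5 mm thick; side walls 38 mm high, back wall (+x) too. Open at the mouth (-x), where the last 27 mm of floor ramp up to a lip 11 mm high. Starts flat on the mat, mouth roughly towards the robot. Tipping the mouth 0.7 rad down empties it.
- scoop_mouth (a point): Middle of the lip at the scoop's mouth: scoop x -58 mm, z 11 mm.
- scoop_grip (a point): Point to hold on the dark wooden grip, an upright block along the scoop's back edge: 16 mm thick (scoop x), 60 mm wide (y), from 36 to 84 mm above the scoop's underside; this point at scoop x 50, z 62 mm.
- slug0: Brass slug, loose, a hexagonal prism 22 mm across flats (25 mm across corners), 22 mm long, 78 g; origin at its centre, z along its length, corners at its +x and -x, two of its flats at +y and -y. Stands on end on the bench at the start; 4 to 6 slugs are there, absent ones have no pose.
- slug1: Brass slug, loose, a hexagonal prism 22 mm across flats (25 mm across corners), 22 mm long, 78 g; origin at its centre, z along its length, corners at its +x and -x, two of its flats at +y and -y. Stands on end on the bench at the start; 4 to 6 slugs are there, absent ones have no pose.
- slug2: Brass slug, loose, a hexagonal prism 22 mm across flats (25 mm across corners), 22 mm long, 78 g; origin at its centre, z along its length, corners at its +x and -x, two of its flats at +y and -y. Stands on end on the bench at the start; 4 to 6 slugs are there, absent ones have no pose.
- slug3: Brass slug, loose, a hexagonal prism 22 mm across flats (25 mm across corners), 22 mm long, 78 g; origin at its centre, z along its length, corners at its +x and -x, two of its flats at +y and -y. Stands on end on the bench at the start; 4 to 6 slugs are there, absent ones have no pose.
- slug4: Brass slug, loose, a hexagonal prism 22 mm across flats (25 mm across corners), 22 mm long, 78 g; origin at its centre, z along its length, corners at its +x and -x, two of its flats at +y and -y. Stands on end on the bench at the start; 4 to 6 slugs are there, absent ones have no pose.
- spirit: White plastic bottle with a red label, 72 mm wide, 200 mm tall, a bystander. Origin at its underside.
- driver: Screwdriver with a yellow handle lying flat, 190 mm long along its x, a bystander.
- bezel: Brass ring 110 mm across, 10 mm high, lying flat, a bystander. Origin at the centre of its underside.
- torch: Green upright cylinder, 36 mm wide, 110 mm tall, a bystander. Origin at its underside.
- dial: White clock dial, 130 mm across, 6 mm thick, lying flat, a bystander. Origin at the centre of its underside.
- slug5: Brass slug, loose, a hexagonal prism 22 mm across flats (25 mm across corners), 22 mm long, 78 g; origin at its centre, z along its length, corners at its +x and -x, two of its flats at +y and -y. Stands on end on the bench at the start; 4 to 6 slugs are there, absent ones have no pose.
Mind the look-alikes: they are no part of the job. Several things have the shape of the scoop; the one meant has the colours described above.

How it is judged (in metres and radians):
On the way, in this order (a step that is already met when the one before it is completed fails the run):
1. the brace is swung fully open, seated at its stop (value of joint brace above 1.5 rad), for 0.3 s.
2. all slugs lie in the scoop together (x of slug0 in the frame of scoop between -0.056 and 0.05 m and y of slug0 in the frame of scoop between -0.05 and 0.05 m and z of slug0 in the frame of scoop between 0 and 0.055 m and linear speed of each of slug0, slug1, slug2, slug3, slug4, slug5 below 0.05 m/s and x of slug1 in the frame of scoop between -0.056 and 0.05 m and y of slug1 in the frame of scoop between -0.05 and 0.05 m and z of slug1 in the frame of scoop between 0 and 0.055 m and x of slug2 in the frame of scoop between -0.056 and 0.05 m and y of slug2 in the frame of scoop between -0.05 and 0.05 m and z of slug2 in the frame of scoop between 0 and 0.055 m and x of slug3 in the frame of scoop between -0.056 and 0.05 m and y of slug3 in the frame of scoop between -0.05 and 0.05 m and z of slug3 in the frame of scoop between 0 and 0.055 m and x of slug4 in the frame of scoop between -0.056 and 0.05 m and y of slug4 in the frame of scoop between -0.05 and 0.05 m and z of slug4 in the frame of scoop between 0 and 0.055 m and x of slug5 in the frame of scoop between -0.056 and 0.05 m and y of slug5 in the frame of scoop between -0.05 and 0.05 m and z of slug5 in the frame of scoop between 0 and 0.055 m), for 0.2 s.
3. the scoop is tipped mouth down over the funnel (angle between scoop's own z axis and vertical above 0.35 rad and horizontal distance between scoop_mouth and funnel_rim below 0.1 m and height (world z) of scoop_mouth above 0.17 m), for 0.05 s.
4. all slugs lie in the tube (horizontal distance between each of slug0, slug1, slug2, slug3, slug4, slug5 and tube_floor below 0.036 m and height (world z) of each of slug0, slug1, slug2, slug3, slug4, slug5 below 0.115 m and linear speed of each of slug0, slug1, slug2, slug3, slug4, slug5 below 0.05 m/s), for 0.2 s.
At the end, for the whole second after the job is handed in: Every slug present lies in the clear tube below the funnel, the brace is open (over 1.5 rad), and the scoop rests level on the blue mat, its centre within 60 mm of the mat's centre, released and at rest (all of step 4 and value of joint brace above 1.5 rad and horizontal distance between scoop and mat below 0.06 m and angle between scoop's own z axis and vertical below 0.08 rad and height (world z) of scoop below 0.01 m and linear speed of scoop below 0.02 m/s); the robot touches nothing.
It fails at once if a bystander (bottle, screwdriver, brass ring, torch, dial) is knocked more than 40 mm from its place (distance of any of spirit, driver, bezel, torch, dial from where it was at the start of the episode above 0.04 m).
It fails at once if the white bottle is knocked over (angle between spirit's own z axis and vertical above 0.6 rad).
Of slug0, slug1, slug2, slug3, slug4, slug5 only 4 to 6 are there at a start; the rules pass over those that are not, and their reading is None.
At some moment in a run one of slug0, slug1, slug2, slug3, slug4, slug5, scoop may be knocked a few centimetres aside while the robot is not near it.
It also fails if it takes over 210 s, if anything falls off the work surface, if the arm or the gripper's body presses on something with over 40 N, if the wrist force passes 120 N, or if a joint passes its speed limit or range.

## Working session

There is one attempt and no reset: what is moved stays moved. The work goes in short steps, Python scripts to look and compute and a shell command to move; the robot and the scene stay as the last step left them, time stands still between calls to the robot, and variables do not carry over. Pictures are saved under pics/ and viewed, at most 14 in all, crops included, and the job is handed in when it is done.

```bash
ls; mkdir -p pics; cat > h.py <<'E'
import numpy as np, cv2
from bench import robot
def ray(cam,u,v,cal=None):
    c=cal or robot.calibration(cam); M=np.array(c["world_to_cam"])
    x=(u-c["cx"])/c["fx"]; y=(v-c["cy"])/c["fy"]
    if cam=="wrist":
        r=np.hypot(x,y); s=np.sin(r)/r if r>1e-9 else 1; d=np.array([x*s,-y*s,-np.cos(r)])
    else: d=np.array([x,-y,-1.])
    R=M[:3,:3]; return -R.T@M[:3,3], R.T@d
def onz(cam,u,v,z,cal=None):
    o,d=ray(cam,u,v,cal); return (o+d*(z-o[2])/d[2]).round(1)
def proj(cam,p,cal=None):
    c=cal or robot.calibration(cam); q=np.array(c["world_to_cam"])@np.r_[p,1]; x,y,z=q[0],-q[1],-q[2]
    if cam=="wrist":
        r=np.hypot(x,y); t=np.arctan2(r,z); x,y=x/r*t,y/r*t
    else: x,y=x/z,y/z
    return np.array([c["cx"]+c["fx"]*x,c["cy"]+c["fy"]*y]).round(1)
E
python3 - <<'E'
from h import *
for n in("scene","top"):
    cv2.imwrite(f"pics/{n}0.png",robot.camera(n)); c=robot.calibration(n); o,d=ray(n,c["cx"],c["cy"]); print(n,c["fx"],c["cx"],c["cy"],o.round(),d.round(2))
print(robot.sense())
E
```

```text
pics
scene 410.7249508494672 319.59437917877386 202.55193458455474 [1369.  -75. 1044.] [-0.65  0.06 -0.76]
top 393.29970729583795 313.53458387663017 202.39826709755891 [ 388.  -16. 1415.] [ 0.14  0.   -0.99]
{'t': 0.1, 'joint_pos': array([ 1.52109505e+00,  3.59313454e-01,  1.11494673e-02, -2.89642796e-04,
       -1.22412894e+00, -2.88114964e-01]), 'qd': array([ 0.00050202, -0.00140862,  0.00374026,  0.00194915, -0.00187355,
       -0.00123391]), 'joint_efforts': array([-1.60851559e-03, -5.84160483e+01,  2.93749863e+01,  7.01547816e+00,
        1.01110016e-02, -5.69425492e-05]), 'tool_pos': array([223.61364513, 636.51604875, 291.32045112]), 'orientation': array([[ 9.43448014e-01, -3.31520324e-01, -3.46427312e-04],
       [-3.31520465e-01, -9.43446865e-01, -1.48120585e-03],
       [ 1.64214082e-04,  1.51228846e-03, -9.99998843e-01]]), 'force': array([-0.28423512,  0.10207763,  0.0660215 ]), 'moment': array([0.03957862, 0.08888311, 0.01322321]), 'finger_force': 0.0, 'grip_width': 87.50390037782016}
```

View pics/top0.png

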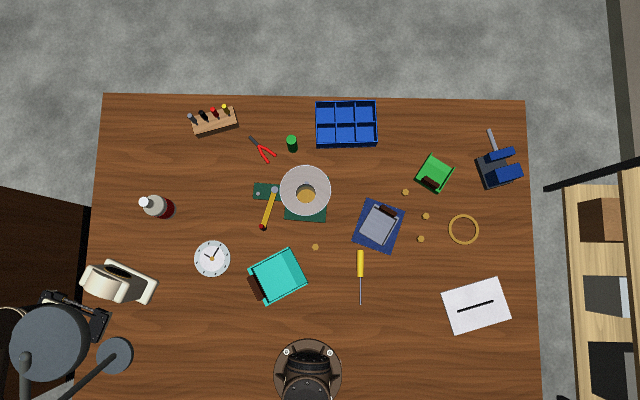

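View pics/scene0.png

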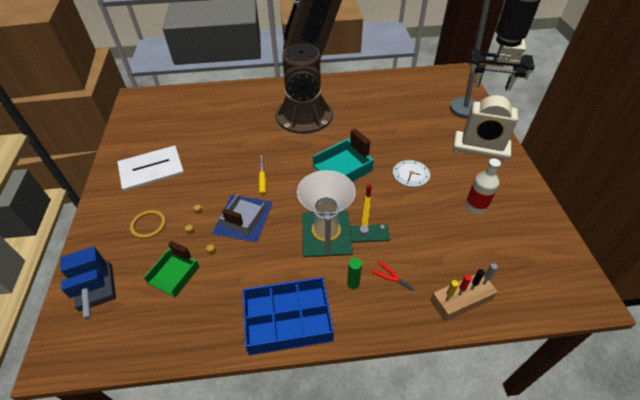

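The top view shows the stand and funnel at about (305,190), and the brace with its red post at (263,227). Brass slugs are at (315,247), (405,192), (426,216) and (421,239), and the ring at (464,229) is a bystander.

There are three scoop-shaped candidates:
- teal at (278,275)
- green at (433,173)
- steel grey on the blue mat at (379,224), which fits the description: steel pan, dark grip, blue mat

I'll confirm it in one enlarged crop.

```bash
python3 - <<'E'
from h import *
im=cv2.imread("pics/top0.png")
cv2.imwrite("pics/crop1.png",cv2.resize(im[160:270,245:445],None,fx=4,fy=4,interpolation=cv2.INTER_CUBIC))
hsv=cv2.cvtColor(im,cv2.COLOR_BGR2HSV)
def blobs(lo,hi,amin,name,z,a3=None):
    m=cv2.inRange(hsv,lo,hi)
    n,l,s,c=cv2.connectedComponentsWithStats(m)
    for i in range(1,n):
        if s[i,4]>=amin and 95<c[i][1]<330 and 90<c[i][0]<540: print(name,c[i].round(1),s[i,4],onz("top",*c[i],z))
blobs((15,110,120),(30,255,255),12,"brass/yellow",22)
blobs((0,180,120),(5,255,255),6,"red",82)
blobs((100,100,60),(125,255,255),30,"blue",3)
blobs((40,60,30),(80,255,255),30,"green",12)
blobs((0,0,190),(179,40,255),30,"white",6)
print("rim guess",onz("top",305.5,190,195))
E
```

```text
brass/yellow [223.2 105.4] 21 [945.7 331.5  22. ]
brass/yellow [222.1 114.4] 24 [910.8 333.9  22. ]
brass/yellow [208.9 123.6] 161 [874.6 380.8  22. ]
brass/yellow [233.1 119.7] 15 [891.4 292.3  22. ]
brass/yellow [305.6 195.5] 196 [613.3  18.1  22. ]
brass/yellow [405.3 191.4] 35 [ 635.5 -340.    22. ]
brass/yellow [268.  208.9] 192 [562.1 151.2  22. ]
brass/yellow [425.8 215.5] 37 [ 549.7 -411.7   22. ]
brass/yellow [463.5 229.1] 281 [ 503.7 -544.4   22. ]
brass/yellow [420.8 238.3] 39 [ 468.4 -392.3   22. ]
brass/yellow [314.8 246.6] 43 [431.8 -18.7  22. ]
brass/yellow [360.  262.9] 190 [ 378.  -177.9   22. ]
brass/yellow [211.5 258.3] 14 [383.6 342.9  22. ]
red [211.9 108.8] 19 [908.2 355.9  82. ]
red [265.1 152.3] 115 [753.5 161.5  82. ]
red [260.  225.6] 11 [496.8 169.   82. ]
blue [344.8 123.4] 2088 [ 892.2 -121.8    3. ]
blue [501.6 153. ] 212 [ 789.7 -701.8    3. ]
blue [508.7 172.3] 372 [ 717.3 -724.3    3. ]
blue [376.6 228.3] 880 [ 502.1 -239.5    3. ]
green [291.6 143.1] 159 [809.4  74.4  12. ]
green [434.1 172.3] 748 [ 709.7 -447.9   12. ]
green [262.5 190.3] 250 [630.8 174.8  12. ]
green [306.1 216.1] 308 [540.1  14.6  12. ]
white [142.9 201.3] 72 [582.8 607.2   6. ]
white [211.6 258.5] 922 [382.7 346.6   6. ]
white [137.6 281.7] 335 [296.9 602.3   6. ]
white [ 95.3 283.1] 563 [289.1 750.8   6. ]
white [475.7 305.5] 2520 [ 239.1 -583.7    6. ]
white [120.5 291.8] 142 [260.8 659.3   6. ]
rim guess [602.8  14.5 195. ]
```

View pics/crop1.png

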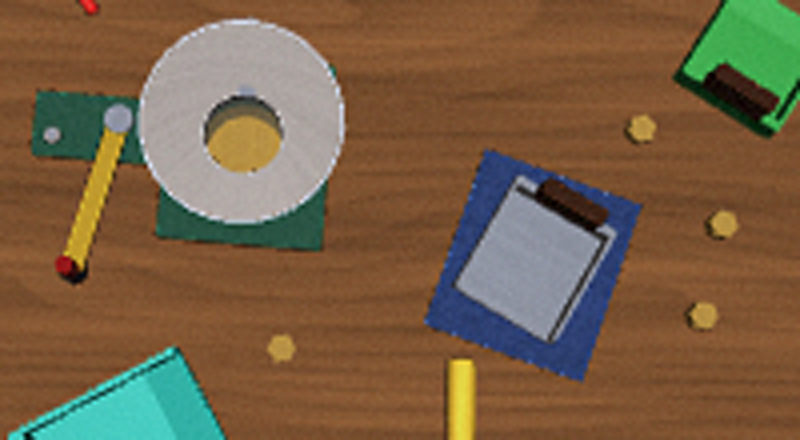

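The enlarged crop confirms the steel pan with a dark grip on the blue mat. Its grip is at about crop (572,204), with the pan corners at (518,177), (613,234), (551,342) and (457,287). The brace hinge is at (118,118) and the red post top at (66,265).

```bash
python3 - <<'E'
from h import *
f=lambda u,v,z: onz("top",245+u/4-.375,160+v/4-.375,z)
print("base near corners",f(157,238,12),f(322,248,12))
print("rim",f(241.5,120,195), "W",np.linalg.norm(f(138,120,195)-f(345,120,195)))
for z in(34,50):print("hinge",z,f(118,118,z))
print("post",f(66,265,82))
print("mat corners",[f(*p,3)[:2].tolist() for p in((485,150),(642,205),(583,381),(426,323))])
print("walls",[f(*p,41)[:2].tolist() for p in((518,177),(613,234),(551,342),(457,287))])
print("grip",f(572,204,87),f(540,183,87),f(606,225,87))
# grip triangulate in scene
im=cv2.imread("pics/scene0.png");cv2.imwrite("pics/s1.png",cv2.resize(im[160:270,150:400],None,fx=3,fy=3,interpolation=cv2.INTER_CUBIC))
E
```

```text
base near corners [527.6  94.1  12. ] [521.6 -53.8  12. ]
rim [604.   16.1 195. ] W 162.93342198579145
hinge 34 [632.1 130.5  34. ]
hinge 50 [629.3 128.8  50. ]
post [496.1 165.2  82. ]
mat corners [[614.7, -200.7], [567.2, -342.7], [408.3, -288.1], [457.0, -148.1]]
walls [[585.1, -224.9], [536.2, -308.1], [440.8, -253.3], [487.0, -171.4]]
grip [ 556.2 -263.8   87. ] [ 573.7 -236.6   87. ] [ 538.8 -292.5   87. ]
```

View pics/s1.png

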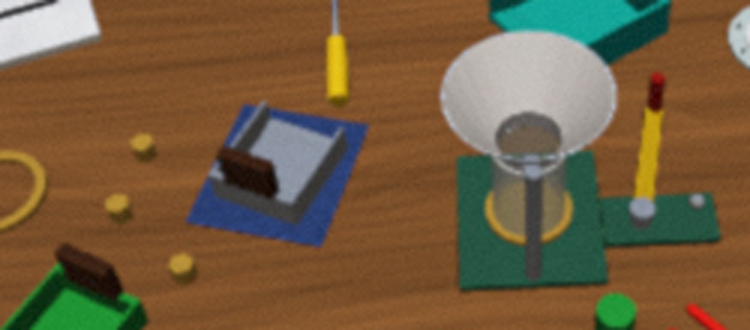

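The picks agree with the sizes given: hinge to post 138 mm, funnel rim 163 mm, stand yaw about -0.04. I'll move to above the red post first.

```bash
python3 -m creep '[[0.078,-0.1346,0,0,0],[0.078,-0.1346,0,0,0],[0.078,-0.1346,0,0,0],[0.078,-0.1346,0,0,0],[0.078,-0.1346,0,0,0],[0.078,-0.1346,0,0,0],[0.078,-0.1346,0,0,0],[0.078,-0.1346,0,0,0],[0.078,-0.1346,0,0,0],[0.078,-0.1346,0,0,0],[0.078,-0.1346,0,0,0],[0.078,-0.1346,0,0,0],[0.078,-0.1346,0,0,0],[0.078,-0.1346,0,0,0],[0,0,-0.16,0,0],[0,0,-0.16,0,0],[0,0,0,0,0],[0,0,0,0,0]]'
python3 - <<'E'
from h import *
cal=robot.calibration("wrist"); im=robot.camera("wrist"); cv2.imwrite("pics/w1.png",im)
print(cal["fx"],cal["cx"],cal["cy"],robot.sense()["tool_pos"])
hsv=cv2.cvtColor(im,cv2.COLOR_BGR2HSV); m=cv2.inRange(hsv,(0,150,50),(8,255,255))
n,l,s,c=cv2.connectedComponentsWithStats(m)
for i in range(1,n):
    if s[i,4]>30: print(c[i],s[i],onz("wrist",*c[i],82,cal))
E
```

```text
t: 1.9
tool_pos: [496.8, 165.7, 212.5]
orientation: [[0.944, -0.331, -0.001], [-0.331, -0.944, -0.002], [-0.0, 0.002, -1.0]]
force: [-0.7, 0.5, 0.4]
grip_width: 87.5
finger_force: 0.0
309.70691628693146 323.66661509282835 197.90815969365732 [497.48080981 166.2751972  213.68609945]
[319.90748899 208.530837  ] [310 189  20  34 454] [499.6 168.7  82. ]
[ 47.90291921 234.47454175] [  14  214   61   44 1473] [567.8 465.8  82. ]
```

View pics/w1.png

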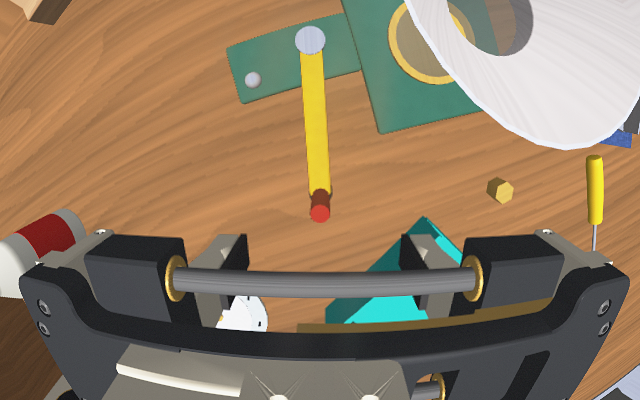

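The wrist view shows the red post top at (320,214), between the open fingers, so the measurement agrees. Next I'll go down and close.

```bash
python3 -m creep '[[0,0,-0.136,0,0],[0,0,-0.136,0,0],[0,0,-0.136,0,0],[0,0,0,0,0],[0,0,0,0,1],[0,0,0,0,1],[0,0,0,0,1],[0,0,0,0,1],[0,0,0,0,1],[0,0,0,0,1]]'
python3 - <<'E'
import numpy as np
h=np.array([629.5,130.3]);
a=np.radians(np.linspace(165.3,86,21)); p=h+140*np.c_[np.cos(a),np.sin(a)]
print((np.diff(p,axis=0)/250).round(3).tolist(),p[-1], -79.3/20/180)
E
```

```text
t: 2.95
tool_pos: [496.8, 165.8, 110.6]
orientation: [[0.943, -0.331, 0.0], [-0.331, -0.943, 0.0], [0.0, -0.0, -1.0]]
force: [0.7, 0.7, -0.5]
grip_width: 45.4
finger_force: 0.0
[[0.011, 0.037], [0.014, 0.036], [0.016, 0.035], [0.019, 0.034], [0.021, 0.033], [0.023, 0.031], [0.025, 0.029], [0.027, 0.028], [0.029, 0.026], [0.031, 0.024], [0.032, 0.021], [0.034, 0.019], [0.035, 0.017], [0.036, 0.014], [0.037, 0.012], [0.038, 0.009], [0.038, 0.007], [0.039, 0.004], [0.039, 0.001], [0.039, -0.001]] [639.26590632 269.95896704] -0.022027777777777778
```

```bash
python3 -m creep '[[0,0,0,0,1],[0,0,0,0,1],[0,0,0,0,1],[0,0,0,0,1],[0,0,0,0,1],[0,0,0,0,1]]'; python3 -m creep '[[0.011,0.037,0,-0.022,1],[0.014,0.036,0,-0.022,1],[0.016,0.035,0,-0.022,1],[0.019,0.034,0,-0.022,1],[0.021,0.033,0,-0.022,1],[0.023,0.031,0,-0.022,1],[0.025,0.029,0,-0.022,1],[0.027,0.028,0,-0.022,1],[0.029,0.026,0,-0.022,1],[0.031,0.024,0,-0.022,1],[0.032,0.021,0,-0.022,1],[0.034,0.019,0,-0.022,1],[0.035,0.017,0,-0.022,1],[0.036,0.014,0,-0.022,1],[0.037,0.012,0,-0.022,1],[0.038,0.009,0,-0.022,1],[0.038,0.007,0,-0.022,1]]'
```

```text
t: 3.55
tool_pos: [496.8, 165.8, 110.1]
orientation: [[0.943, -0.331, 0.0], [-0.331, -0.943, 0.0], [0.0, -0.0, -1.0]]
force: [0.6, 0.9, -0.5]
grip_width: 15.0
finger_force: 30.0
t: 5.25
tool_pos: [613.0, 268.5, 110.1]
orientation: [[0.055, -0.998, -0.001], [-0.998, -0.055, -0.001], [0.001, 0.001, -1.0]]
force: [-2.1, -1.8, 2.6]
grip_width: 15.6
finger_force: 30.0
```

```bash
python3 -m creep '[[0.039,0.004,0,-0.018,1],[0.039,0.001,0,0,1],[0.025,0,0,0,1],[0,0,0,0,1],[0,0,0,0,1],[0,0,0,0,1],[0,0,0,0,1]]'
```

```text
t: 5.95
tool_pos: [638.8, 270.2, 110.1]
orientation: [[0.002, -1.0, 0.0], [-1.0, -0.002, 0.0], [-0.0, -0.0, -1.0]]
force: [-0.3, 3.1, 1.2]
grip_width: 15.3
finger_force: 30.0
```

```bash
python3 -m creep '[[0.016,0,0,0,1],[0.012,0,0,0,1],[0,0,0,0,1],[0,0,0,0,1],[0,0,0,0,1]]'
```

```text
t: 6.45
tool_pos: [641.1, 270.3, 109.8]
orientation: [[0.002, -1.0, -0.008], [-1.0, -0.002, -0.002], [0.002, 0.008, -1.0]]
force: [-23.7, 7.3, 12.7]
grip_width: 15.5
finger_force: 30.0
```

The tool force shows the hard stop. I'll back off, release, lift and take a look.

```bash
python3 -m creep '[[-0.016,0,0,0,1],[-0.004,0,0,0,1],[0,0,0,0,0.7],[0,0,0,0,0.5],[0,0,0,0,0.5],[0,0,0,0,0.5],[0,0,0.1,0,0.5],[0,0,0.2,0,0.5],[0,0,0.2,0,0.5],[0,0,0.2,0,0.5],[0,0,0,0,0.5]]'
python3 - <<'E'
from h import *
im=robot.camera("scene"); cv2.imwrite("pics/s2.png",cv2.resize(im[150:270,150:450],None,fx=2.6,fy=2.6,interpolation=cv2.INTER_CUBIC))
hsv=cv2.cvtColor(im,cv2.COLOR_BGR2HSV); m=cv2.inRange(hsv,(0,150,60),(8,255,255))
n,l,s,c=cv2.connectedComponentsWithStats(m)
print([(c[i].round(1),s[i,4],onz("scene",*c[i],75)) for i in range(1,n) if s[i,4]>10])
E
```

```text
t: 7.55
tool_pos: [644.0, 270.8, 294.6]
orientation: [[0.002, -1.0, 0.012], [-1.0, -0.002, 0.006], [-0.006, -0.012, -1.0]]
force: [0.8, 0.5, 0.1]
grip_width: 43.7
finger_force: 0.0
[(array([479.1, 199. ]), np.int32(321), array([590.3, 496.7,  75. ])), (array([410.6, 221.4]), np.int32(59), array([650.8, 264.2,  75. ])), (array([386. , 272.5]), np.int32(230), array([813.5, 154. ,  75. ])), (array([465.3, 281.7]), np.int32(114), array([865.8, 356.5,  75. ]))]
```

View pics/s2.png

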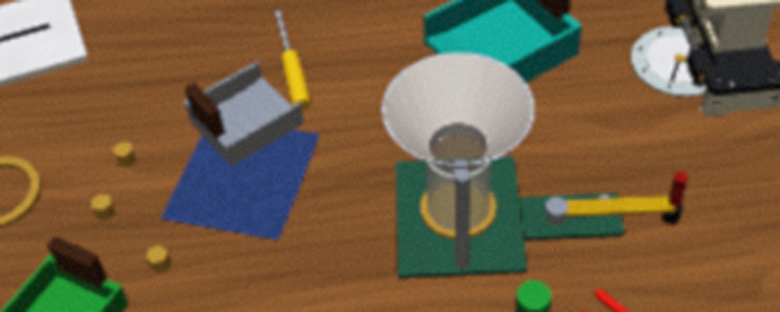

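The brace is open at its stop, with its post at (675,190) in the crop. The scoop has been knocked off its mat towards the screwdriver and turned. I'll measure it again from the top.

```bash
python3 - <<'E'
from h import *
im=robot.camera("top"); cv2.imwrite("pics/t2.png",im); cv2.imwrite("pics/t2c.png",cv2.resize(im[175:285,320:445],None,fx=5,fy=5,interpolation=cv2.INTER_CUBIC))
E
```

```text
(no output)
```

View pics/t2c.png

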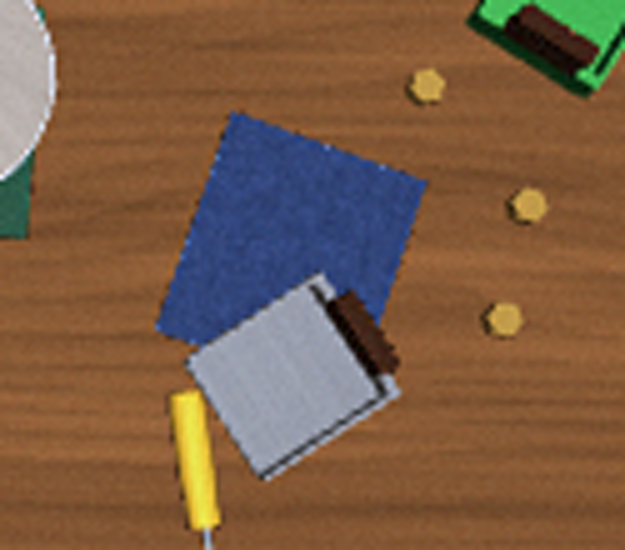

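The scoop's grip top is at crop (364,333). The pan corners are at (320,272), (400,392), (264,480) and (187,358), with the mouth facing lower left. The driver is close by at (190,440).

```bash
python3 - <<'E'
from h import *
f=lambda u,v,z: onz("top",320+u/5-.4,175+v/5-.4,z)[:2]
g=f(364,333,85); a,b=f(338,297,85),f(391,369,85); print("grip",g,"len",np.linalg.norm(a-b),"ydir deg",np.degrees(np.arctan2(*(a-b)[::-1])))
c=[f(*p,z) for p,z in(((320,272),39),((400,392),39),((264,480),20),((187,358),20))]; print(c)
m=[f(*p,3) for p in((232,112),(428,182),(156,329))]; print("mat",m,"centre",(m[1]+m[2])/2)
s=robot.sense();print(s["tool_pos"],s["joint_pos"].round(2))
E
```

```text
grip [ 453.  -279.5] len 59.341216704749115 ydir deg 36.502993388922185
[array([ 497.2, -258.2]), array([ 414.9, -313.3]), array([ 352.3, -221.6]), array([ 436.1, -167.4])]
mat [array([ 615.2, -201.2]), array([ 566.8, -343. ]), array([ 456.9, -147. ])] centre [ 511.85 -245.  ]
[641.45573405 270.03738038 287.1365385 ] [ 0.68  0.39  0.05  0.   -1.23 -0.68]
```

```bash
python3 -m creep '[[-0.038,-0.11,0.02,0.01,0],[-0.038,-0.11,0.02,0.01,0],[-0.038,-0.11,0,0.01,0],[-0.038,-0.11,0,0.01,0],[-0.038,-0.11,0,0.01,0],[-0.038,-0.11,0,0.01,0],[-0.038,-0.11,0,0.01,0],[-0.038,-0.11,0,0.01,0],[-0.038,-0.11,0,0.01,0],[-0.038,-0.11,0,0.01,0],[-0.038,-0.11,0,0.01,0],[-0.038,-0.11,0,0.01,0],[-0.038,-0.11,0,0.01,0],[-0.038,-0.11,0,0.01,0],[-0.038,-0.11,-0.1,0.01,0],[-0.038,-0.11,-0.1,0.01,0],[-0.038,-0.11,-0.1,0.01,0],[-0.038,-0.11,0,0.01,0],[-0.038,-0.11,0,0.01,0],[-0.03,-0.11,0,0.003,0]]'; python3 -m creep '[[0,0,0,0,0],[0,0,0,0,0]]'
python3 - <<'E'
from h import *
cal=robot.calibration("wrist"); im=robot.camera("wrist"); cv2.imwrite("pics/w2.png",im)
print(robot.sense()["tool_pos"])
E
```

```text
t: 9.65
tool_pos: [451.4, -281.0, 218.4]
orientation: [[0.572, -0.82, -0.003], [-0.82, -0.572, 0.001], [-0.003, 0.002, -1.0]]
force: [0.3, 1.2, 0.3]
grip_width: 87.6
finger_force: 0.0
t: 9.85
tool_pos: [451.9, -280.4, 218.8]
orientation: [[0.569, -0.822, -0.002], [-0.822, -0.569, 0.001], [-0.002, 0.002, -1.0]]
force: [-0.3, -0.2, 0.2]
grip_width: 87.5
finger_force: 0.0
[ 452.30905662 -279.93600308  219.06184047]
```

View pics/w2.png

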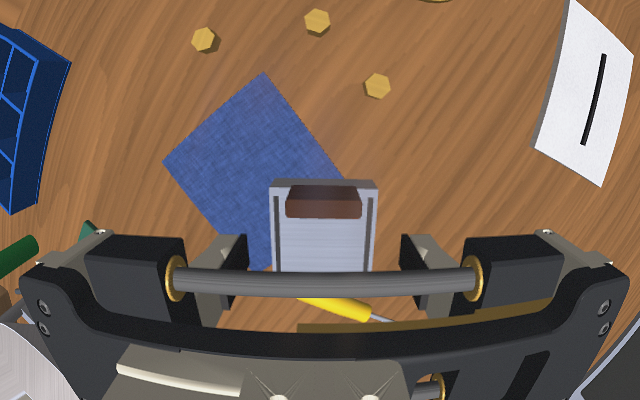

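The wrist view shows the grip centred between the fingers, at columns 286-361 around row 195. A quick check of the depth direction by projection:

```bash
python3 - <<'E'
from h import *
c=robot.calibration("wrist"); print(ray("wrist",c["cx"],c["cy"])[0].round())
im=cv2.imread("pics/w2.png"); print([im[r,323].tolist() for r in range(176,224,3)])
for rr in (186,196,206,216): print(rr,onz("wrist",323.5,rr,85))
E
```

```text
[ 497. -343.  312.]
[[150, 98, 82], [91, 90, 93], [94, 91, 93], [71, 68, 77], [59, 54, 66], [58, 55, 65], [60, 59, 68], [59, 57, 67], [62, 62, 82], [66, 70, 94], [66, 71, 95], [67, 71, 96], [69, 73, 97], [67, 73, 97], [107, 102, 110], [196, 176, 170]]
186 [ 462.8 -294.1   85. ]
196 [ 458.3 -287.6   85. ]
206 [ 453.7 -281.    85. ]
216 [ 448.9 -274.2   85. ]
```

The grip centre is (452.7,-279.6), so the tool is already lined up. I'll go down and grip.

```bash
python3 -m creep '[[0,0,-0.108,0,0],[0,0,-0.108,0,0],[0,0,-0.108,0,0],[0,0,-0.108,0,0],[0,0,0,0,0.2],[0,0,0,0,1],[0,0,0,0,1],[0,0,0,0,1],[0,0,0,0,1],[0,0,0,0,1],[0,0,0,0,1],[0,0,0,0,1]]'; python3 -m creep '[[0,0,0.04,0,1],[0,0,0.04,0,1],[0,0,0.04,0,1],[0,0,0.04,0,1],[0,0,0,0,1],[0,0,0,0,1],[0,0,0,0,1]]'
python3 - <<'E'
from h import *
cv2.imwrite("pics/s3.png",cv2.resize(robot.camera("scene")[120:260,150:350],None,fx=3,fy=3,interpolation=cv2.INTER_CUBIC))
E
```

```text
t: 11.1
tool_pos: [453.6, -280.1, 113.5]
orientation: [[0.571, -0.821, 0.002], [-0.821, -0.571, -0.001], [0.002, -0.001, -1.0]]
force: [-0.9, 1.3, 7.4]
grip_width: 59.6
finger_force: 30.0
t: 11.8
tool_pos: [452.6, -279.9, 151.8]
orientation: [[0.571, -0.821, -0.001], [-0.821, -0.571, 0.0], [-0.001, 0.0, -1.0]]
force: [-0.8, -0.6, -3.0]
grip_width: 59.9
finger_force: 30.0
```

View pics/s3.png

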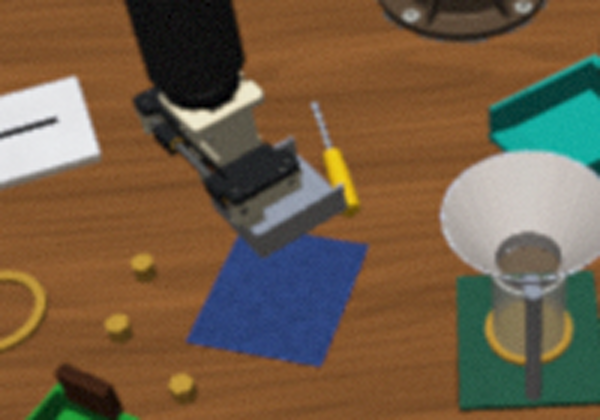

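The scoop hangs level in this grip, so I'll carry it back to the mat centre.

```bash
python3 -m creep '[[0.06,-0.004,0,0,1],[0.06,-0.004,0,0,1],[0.06,-0.004,0,0,1],[0.06,-0.004,0,0,1],[0.06,-0.004,0,0,1],[0.052,-0.004,0,0,1],[0,0,-0.04,0,1],[0,0,-0.04,0,1],[0,0,-0.04,0,1],[0,0,-0.012,0,1],[0,0,0,0,1],[0,0,0,0,1]]'
```

```text
t: 13.05
tool_pos: [541.0, -286.1, 119.4]
orientation: [[0.571, -0.821, 0.0], [-0.821, -0.571, -0.0], [0.0, -0.0, -1.0]]
force: [0.2, -0.3, -1.3]
grip_width: 59.5
finger_force: 30.0
```

```bash
python3 -m creep '[[0,0,-0.008,0,1],[0,0,-0.006,0,1],[0,0,0,0,1],[0,0,0,0,1]]'
```

```text
t: 13.45
tool_pos: [540.9, -286.0, 115.8]
orientation: [[0.571, -0.821, 0.0], [-0.821, -0.571, -0.0], [0.0, -0.0, -1.0]]
force: [0.4, 0.4, -2.3]
grip_width: 60.0
finger_force: 30.0
```

```bash
python3 -m creep '[[0,0,-0.006,0,1],[0,0,-0.004,0,1],[0,0,0,0,1],[0,0,0,0,1]]'
```

```text
t: 13.85
tool_pos: [541.1, -286.1, 113.5]
orientation: [[0.571, -0.821, 0.0], [-0.821, -0.571, -0.0], [0.0, -0.0, -1.0]]
force: [-0.7, -0.4, 1.8]
grip_width: 59.9
finger_force: 30.0
```

```bash
python3 -m creep '[[0,0,0,0,0.5],[0,0,0,0,0],[0,0,0,0,0],[0,0,0,0,0],[0,0,0.1,0,0],[0,0,0.18,0,0],[0,0,0.18,0,0],[0,0,0.18,0,0],[0,0,0,0,0],[0,0,0,0,0]]'
cat >> h.py <<'E'
def slugs(save=None):
    cal=robot.calibration("wrist"); im=robot.camera("wrist")
    if save: cv2.imwrite(save,im)
    m=cv2.inRange(cv2.cvtColor(im,cv2.COLOR_BGR2HSV),(15,90,80),(32,255,255))
    n,l,s,c=cv2.connectedComponentsWithStats(m)
    for i in range(1,n):
        if s[i,4]>100: print("brass",c[i].round(),s[i,4],onz("wrist",*c[i],14,cal))
E
python3 - <<'E'
from h import *
slugs("pics/w3.png"); s=robot.sense();print(s["tool_pos"],s["joint_pos"].round(2))
E
```

```text
t: 14.85
tool_pos: [541.3, -286.0, 274.4]
orientation: [[0.571, -0.821, 0.003], [-0.821, -0.571, -0.0], [0.002, -0.002, -1.0]]
force: [-0.1, 0.1, -1.8]
grip_width: 87.6
finger_force: 0.0
brass [229.  24.] 935 [ 735.9 -371.5   14. ]
brass [293.  15.] 1190 [ 677.  -418.4   14. ]
brass [304.  42.] 2478 [ 647.9 -397.8   14. ]
brass [468.  36.] 1765 [ 499.2 -528.2   14. ]
brass [382.  85.] 426 [ 548.  -408.6   14. ]
brass [283.  93.] 422 [ 633.7 -336.7   14. ]
brass [426. 140.] 433 [ 467.  -389.1   14. ]
brass [173. 278.] 511 [635.7 -35.5  14. ]
brass [474. 278.] 513 [ 276.3 -286.7   14. ]
brass [414. 317.] 3706 [ 310.4 -186.6   14. ]
brass [ 11. 331.] 207 [1013.9  550.6   14. ]
brass [440. 385.] 186 [141.2 -86.1  14. ]
[ 540.67765898 -285.82468147  272.89791647] [-0.17  0.27 -0.16 -0.   -1.14  0.78]
```

View pics/w3.png

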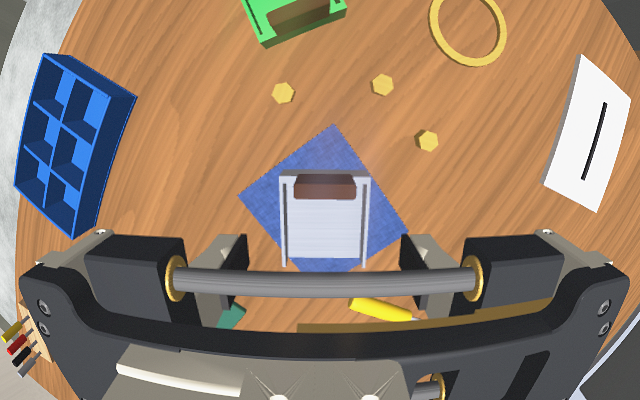

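The scoop sits back on the mat, grip at about (323,188). The slugs are at (283,93), (382,85) and (426,140), and the positions agree with the top view within 3 mm. First slug, A.

```bash
python3 -m creep '[[0.094,-0.052,0,0,0.4],[0.094,-0.052,0,0,0.4],[0.094,-0.052,0,0,0.4],[0.094,-0.052,0,0,0.4],[0,0,-0.162,0,0.4],[0,0,-0.162,0,0.4],[0,0,-0.162,0,0.4],[0,0,-0.162,0,0.4],[0,0,-0.162,0,0.4],[0,0,0,0,0.4],[0,0,0,0,1],[0,0,0,0,1],[0,0,0,0,1],[0,0,0,0,1],[0,0,0,0,1],[0,0,0,0,1],[0,0,0,0,1]]'
```

```text
t: 16.6
tool_pos: [634.9, -338.0, 70.7]
orientation: [[0.571, -0.821, 0.0], [-0.821, -0.571, 0.0], [-0.0, -0.0, -1.0]]
force: [-0.3, -0.3, -0.8]
grip_width: 23.3
finger_force: 30.0
```

```bash
python3 -m creep '[[0,0,0.18,0,1],[0,0,0.18,0,1],[-0.1,0.08,0,0,1],[-0.1,0.08,0,0,1],[-0.1,0.08,0,0,1],[-0.099,0.078,0,0,1],[0,0,0,0,1],[0,0,0,0,1],[0,0,-0.12,0,1],[0,0,-0.13,0,1],[0,0,0,0,1],[0,0,0,0,1]]'; python3 -m creep '[[0,0,0,0,0.7],[0,0,0,0,0.7],[0,0,0,0,0.7],[0,0,0,0,0.7]]'
```

```text
t: 17.8
tool_pos: [535.7, -259.1, 98.0]
orientation: [[0.571, -0.821, -0.001], [-0.821, -0.571, -0.0], [-0.001, 0.001, -1.0]]
force: [0.5, -0.0, 0.1]
grip_width: 22.9
finger_force: 30.0
t: 18.2
tool_pos: [535.6, -258.6, 99.0]
orientation: [[0.571, -0.821, 0.001], [-0.821, -0.571, -0.0], [0.001, -0.001, -1.0]]
force: [0.3, 0.0, -0.4]
grip_width: 25.9
finger_force: 0.0
```

```bash
python3 -m creep '[[0,0,0.15,0,0.69],[0,0,0.2,0,0.4],[0,0,0.16,0,0.4],[0.0135,-0.15,0,0,0.4],[0.0135,-0.15,0,0,0.4],[0.0135,-0.15,0,0,0.4],[0.0135,-0.153,0,0,0.4],[0,0,0,0,0.4],[0,0,0,0,0.4]]'
python3 - <<'E'
from h import *
slugs("pics/w4.png"); s=robot.sense();print(s["tool_pos"])
E
```

```text
t: 19.1
tool_pos: [548.2, -410.1, 225.3]
orientation: [[0.57, -0.822, -0.0], [-0.822, -0.57, 0.0], [-0.001, 0.0, -1.0]]
force: [-0.6, 0.4, 0.1]
grip_width: 52.4
finger_force: 0.0
brass [224.   7.] 135 [ 736.9 -504.5   14. ]
brass [277.  64.] 6014 [ 654.2 -483.3   14. ]
brass [431. 102.] 3479 [ 508.7 -542.2   14. ]
brass [323.  97.] 472 [ 598.5 -480.5   14. ]
brass [633.  80.] 219 [ 271.6 -802.5   14. ]
brass [237. 111.] 269 [ 662.4 -421.8   14. ]
brass [203. 130.] 468 [ 683.5 -386.6   14. ]
brass [323. 185.] 576 [ 548.4 -408.2   14. ]
brass [371. 236.] 282 [ 473.3 -391.3   14. ]
brass [224. 282.] 435 [ 578.1 -243.4   14. ]
brass [423. 282.] 432 [ 382.2 -379.    14. ]
brass [387. 322.] 3040 [ 379.1 -307.4   14. ]
brass [ 21. 347.] 144 [930.4 336.2  14. ]
brass [  7. 371.] 136 [1029.1  629.5   14. ]
brass [ 43. 378.] 249 [854.4 405.9  14. ]
[ 548.35455966 -409.26628313  225.48713964]
```

View pics/w4.png

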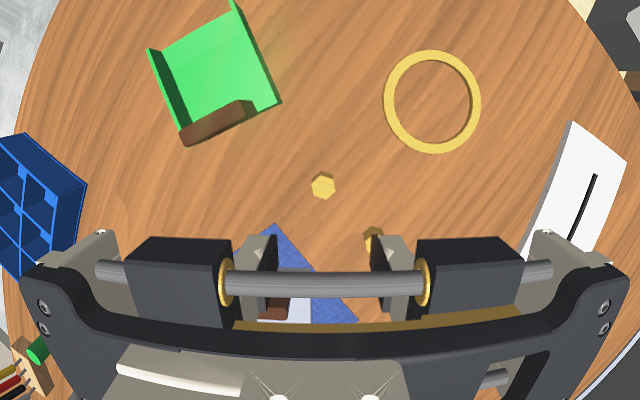

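B is at pixel (323,185), which gives (548,-408), right under the tool. Next I'll grip it and carry it to slot 2.

```bash
python3 -m creep '[[0,0.002,-0.156,0,0.4],[0,0,-0.156,0,0.4],[0,0,-0.156,0,0.4],[0,0,-0.154,0,0.4],[0,0,0,0,0.4],[0,0,0,0,1],[0,0,0,0,1],[0,0,0,0,1],[0,0,0,0,1],[0,0,0,0,1],[0,0,0,0,1],[0,0,0,0,1]]'; python3 -m creep '[[0,0,0.18,0,1],[0,0,0.18,0,1],[-0.031,0.138,0,0,1],[-0.031,0.138,0,0,1],[-0.031,0.138,0,0,1],[-0.031,0.138,0,0,1],[0,0,0,0,1],[0,0,0,0,1],[0,0,-0.12,0,1],[0,0,-0.126,0,1],[0,0,0,0,1],[0,0,0,0,1]]'
```

```text
t: 20.35
tool_pos: [548.8, -408.8, 70.7]
orientation: [[0.571, -0.821, 0.0], [-0.821, -0.571, -0.0], [0.0, -0.0, -1.0]]
force: [-0.9, 2.6, 5.8]
grip_width: 22.4
finger_force: 30.0
t: 21.55
tool_pos: [517.8, -271.8, 97.9]
orientation: [[0.57, -0.822, -0.001], [-0.822, -0.57, -0.0], [-0.001, 0.001, -1.0]]
force: [0.5, 0.1, -0.8]
grip_width: 24.0
finger_force: 28.2
```

```bash
python3 -m creep '[[0,0,0,0,0.7],[0,0,0,0,0.7],[0,0,0,0,0.7],[0,0,0.1,0,0.69],[0,0,0.1,0,0.4],[0,0,0.1,0,0.4],[-0.05,-0.12,0,0,0.4],[-0.05,-0.12,0,0,0.4],[-0.05,-0.12,0,0,0.4],[-0.05,-0.12,0,0,0.4],[0,0,0,0,0.4],[0,0,0,0,0.4]]'
python3 - <<'E'
from h import *
slugs("pics/w5.png"); s=robot.sense();print(s["tool_pos"])
E
```

```text
t: 22.75
tool_pos: [467.3, -391.4, 173.8]
orientation: [[0.57, -0.822, 0.0], [-0.822, -0.57, -0.0], [0.0, -0.0, -1.0]]
force: [-0.3, -0.5, -0.0]
grip_width: 52.6
finger_force: 0.0
brass [223.  34.] 873 [ 617.9 -460.8   14. ]
brass [388.  48.] 3836 [ 497.7 -525.7   14. ]
brass [323. 201.] 822 [ 467. -389.   14.]
brass [222. 284.] 272 [ 500.3 -259.    14. ]
brass [423. 282.] 401 [ 336.6 -376.5   14. ]
brass [386. 322.] 3006 [ 336.2 -316.4   14. ]
[ 467.6190513  -390.82123564  173.76914348]
```

```bash
python3 -m creep '[[0,0.004,-0.14,0,0.4],[0,0,-0.136,0,0.4],[0,0,-0.138,0,0.4],[0,0,0,0,0.4],[0,0,0,0,1],[0,0,0,0,1],[0,0,0,0,1],[0,0,0,0,1],[0,0,0,0,1],[0,0,0,0,1],[0,0,0,0,1]]'; python3 -m creep '[[0,0,0.18,0,1],[0,0,0.18,0,1],[0,0,0.08,0,1],[0.052,0.154,0,0,1],[0.052,0.154,0,0,1],[0.052,0.154,0,0,1],[0.052,0.154,0,0,1],[0,0,0,0,1],[0,0,0,0,1],[0,0,-0.16,0,1],[0,0,-0.166,0,1],[0,0,0,0,1],[0,0,0,0,1]]'
```

```text
t: 23.9
tool_pos: [467.9, -389.8, 70.7]
orientation: [[0.571, -0.821, 0.001], [-0.821, -0.571, -0.0], [0.001, -0.0, -1.0]]
force: [-0.4, 1.7, 5.2]
grip_width: 22.6
finger_force: 30.0
t: 25.2
tool_pos: [519.2, -236.7, 98.6]
orientation: [[0.57, -0.821, -0.002], [-0.821, -0.57, -0.0], [-0.001, 0.002, -1.0]]
force: [0.2, -0.5, -1.1]
grip_width: 22.7
finger_force: 30.0
```

```bash
python3 -m creep '[[0,0,0,0,0.7],[0,0,0,0,0.7],[0,0,0,0,0.7],[0,0,0.1,0,0.69],[0,0,0.16,0,0.4],[0,0,0.16,0,0.4],[-0.044,0.109,0,0.042,0.4],[-0.044,0.109,0,0.042,0.4],[-0.044,0.109,0,0.042,0.4],[-0.044,0.109,0,0.042,0.4],[-0.044,0.109,0,0.042,0.4],[-0.044,0.109,0,0.042,0.4],[-0.044,0.109,0,0.042,0.4],[-0.044,0.109,0,0.042,0.4],[0,0,0,0,0.4],[0,0,0,0,0.4]]'
python3 - <<'E'
from h import *
slugs("pics/w6.png"); s=robot.sense();print(s["tool_pos"],s["joint_pos"].round(2))
im=robot.camera("top"); cv2.imwrite("pics/t3.png",cv2.resize(im[160:280,300:440],None,fx=5,fy=5,interpolation=cv2.INTER_CUBIC))
E
```

```text
t: 26.8
tool_pos: [431.9, -17.2, 204.7]
orientation: [[0.996, 0.093, 0.002], [0.093, -0.996, 0.001], [0.002, -0.001, -1.0]]
force: [-0.5, -0.5, -0.5]
grip_width: 52.6
finger_force: 0.0
brass [546. 126.] 922 [ 529.5 -251.4   14. ]
brass [564. 153.] 426 [ 504.5 -288.5   14. ]
brass [638. 188.] 114 [ 484.8 -482.1   14. ]
brass [324. 192.] 670 [430.8 -16.1  14. ]
brass [459. 229.] 456 [ 403.6 -162.6   14. ]
brass [224. 282.] 434 [316.5  85.1  14. ]
brass [423. 282.] 437 [ 337.7 -136.1   14. ]
brass [386. 322.] 3067 [ 278.5 -103.7   14. ]
brass [630. 378.] 317 [ -19.3 -922.2   14. ]
brass [610. 393.] 259 [ -52.6 -839.4   14. ]
[432.00301952 -17.6439976  204.40109578] [ 0.42  0.03 -0.62  0.   -0.91  1.24]
```

View pics/t3.png

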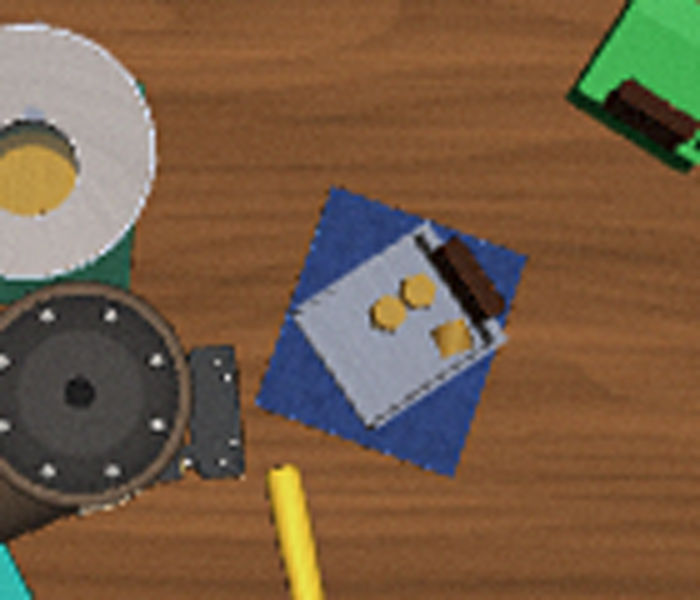

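Three slugs lie in the scoop, two standing at (420,290) and (388,313) and one lying at (453,337), and slot 4 is free. Now slug D, at pixel (324,192), which gives (431,-16).

```bash
python3 -m creep '[[-0.004,0.006,-0.135,0,0.4],[0,0,-0.135,0,0.4],[0,0,-0.135,0,0.4],[0,0,-0.133,0,0.4],[0,0,0,0,0.4],[0,0,0,0,1],[0,0,0,0,1],[0,0,0,0,1],[0,0,0,0,1],[0,0,0,0,1],[0,0,0,0,1],[0,0,0,0,1]]'
```

```text
t: 28.1
tool_pos: [430.9, -16.3, 69.5]
orientation: [[0.996, 0.093, 0.0], [0.093, -0.996, -0.0], [0.0, 0.0, -1.0]]
force: [0.1, -2.3, 4.5]
grip_width: 24.0
finger_force: 30.0
```

```bash
python3 -m creep '[[0,0,0.18,0,1],[0,0,0.18,0,1],[0,0,0.08,0,1],[0.0355,-0.116,0,-0.042,1],[0.0355,-0.116,0,-0.042,1],[0.0355,-0.116,0,-0.042,1],[0.0355,-0.116,0,-0.042,1],[0.0355,-0.116,0,-0.042,1],[0.0355,-0.116,0,-0.042,1],[0.0355,-0.116,0,-0.042,1],[0.0355,-0.116,0,-0.042,1],[0,0,0,0,1],[0,0,0,0,1],[0,0,-0.16,0,1],[0,0,-0.16,0,1],[0,0,0,0,1],[0,0,0,0,1]]'
```

```text
t: 29.8
tool_pos: [501.3, -247.4, 98.7]
orientation: [[0.573, -0.82, -0.001], [-0.82, -0.573, 0.0], [-0.001, 0.001, -1.0]]
force: [0.9, 0.8, -1.2]
grip_width: 25.5
finger_force: 30.0
```

```bash
python3 -m creep '[[0,0,0,0,0.67],[0,0,0,0,0.67],[0,0,0,0,0.67],[0,0,0,0,0.67],[0,0,0.1,0,0.67],[0,0,0.15,0,0.4],[0,0,0.15,0,0],[0.028,-0.042,0.1,0,0],[0.028,-0.042,0.1,0,0],[0.028,-0.042,0.1,0,0],[0.028,-0.042,0,0,0],[0.028,-0.042,0,0,0],[0,0,0,0,0],[0,0,0,0,0]]'
python3 - <<'E'
from h import *
slugs("pics/w7.png"); s=robot.sense();print(s["tool_pos"])
E
```

```text
t: 31.2
tool_pos: [536.2, -300.8, 272.7]
orientation: [[0.571, -0.821, -0.002], [-0.821, -0.571, 0.001], [-0.002, 0.001, -1.0]]
force: [-0.0, 0.2, 0.2]
grip_width: 87.1
finger_force: 0.0
brass [283.  20.] 1199 [ 675.6 -422.1   14. ]
brass [315.  40.] 3472 [ 631.8 -421.6   14. ]
brass [459.  38.] 1938 [ 500.6 -530.4   14. ]
brass [224.  37.] 936 [ 724.1 -369.2   14. ]
brass [341. 205.] 162 [ 496.9 -280.9   14. ]
brass [302. 222.] 465 [ 523.5 -236.1   14. ]
brass [335. 232.] 332 [ 482.1 -247.9   14. ]
brass [174. 278.] 505 [628.1 -52.8  14. ]
brass [473. 278.] 517 [ 270.8 -300.2   14. ]
brass [410. 318.] 3681 [ 308.1 -197.1   14. ]
brass [ 10. 334.] 199 [1016.   556.9   14. ]
brass [439. 385.] 181 [136.  -99.9  14. ]
[ 536.14043814 -300.57589773  272.89634057]
```

View pics/w7.png

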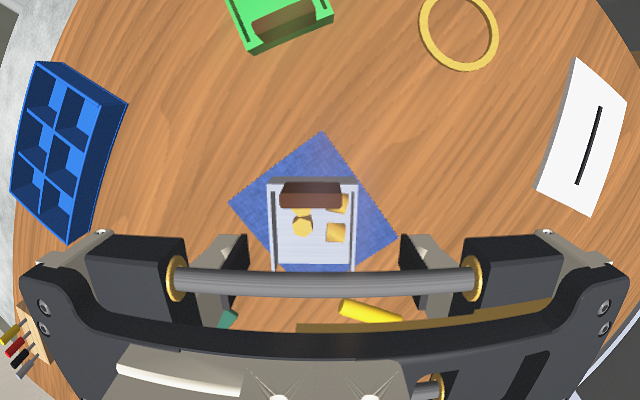

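All four slugs are in the scoop, at (302,222), (302,210), (341,205) and (335,232). Its grip is at columns 278-342. I'll work out the grip offset numerically.

```bash
python3 - <<'E'
from h import *
im=cv2.imread("pics/w7.png").astype(int); cal=robot.calibration("wrist")
roi=np.zeros(im.shape[:2],bool); roi[175:215,270:350]=1
m=roi&(im[...,2]-im[...,0]>18)&(im[...,2]>75)&(im[...,2]<115)&(im[...,1]<90)
n,l,s,c=cv2.connectedComponentsWithStats(m.astype(np.uint8))
i=1+s[1:,4].argmax(); x,y,w,h,a=s[i]; print(s[i],c[i])
ctr=onz("wrist",x+w/2-.5,y+h/2-.5,87,cal); print(ctr)
P=[onz("wrist",u,v,87,cal)[:2] for u,v in((x,y+h/2),(x+w-1,y+h/2),(x+w/2,y),(x+w/2,y+h-1))]
print(np.linalg.norm(P[0]-P[1]),np.linalg.norm(P[2]-P[3]))
T=robot.sense()["tool_pos"]; d=ctr[:2]-T[:2]; print("move units",d/250, "z",(112.5-T[2])/250)
E
```

```text
[280 182  62  26 407] [306.98280098 192.04668305]
[ 544.  -289.8   87. ]
57.559794996160264 24.40758078958252
move units [0.03143825 0.04310359] z -0.6415853622696243
```

```bash
python3 - <<'E'
from h import *
im=cv2.imread("pics/w7.png"); cal=robot.calibration("wrist")
for r in range(176,214,2): print(r,im[r,290].tolist(),im[r,312].tolist(),im[r,330].tolist(),onz("wrist",312,r,87,cal)[:2])
E
```

```text
176 [148, 114, 106] [155, 119, 113] [150, 116, 113] [ 552.9 -305.3]
178 [109, 109, 111] [115, 112, 118] [115, 113, 119] [ 551.8 -303.7]
180 [113, 111, 112] [121, 115, 120] [118, 115, 121] [ 550.7 -302.1]
182 [60, 65, 81] [76, 76, 92] [85, 85, 98] [ 549.7 -300.6]
184 [45, 51, 71] [66, 69, 86] [64, 67, 85] [ 548.6 -299. ]
186 [45, 52, 70] [68, 69, 85] [68, 68, 85] [ 547.5 -297.4]
188 [43, 50, 71] [70, 71, 89] [66, 67, 86] [ 546.4 -295.8]
190 [43, 50, 70] [68, 66, 85] [68, 67, 85] [ 545.3 -294.2]
192 [46, 51, 74] [70, 70, 87] [68, 68, 85] [ 544.2 -292.6]
194 [59, 80, 115] [77, 87, 122] [77, 88, 123] [ 543.1 -291. ]
196 [64, 80, 114] [79, 88, 119] [77, 88, 122] [ 542.  -289.3]
198 [64, 78, 114] [77, 85, 118] [80, 90, 122] [ 540.9 -287.7]
200 [65, 80, 115] [80, 90, 122] [78, 89, 123] [ 539.8 -286.1]
202 [63, 79, 116] [83, 91, 121] [79, 89, 122] [ 538.7 -284.4]
204 [65, 81, 117] [83, 91, 124] [76, 87, 122] [ 537.6 -282.8]
206 [62, 79, 117] [81, 89, 124] [77, 87, 122] [ 536.4 -281.1]
208 [172, 154, 153] [178, 165, 172] [77, 107, 139] [ 535.3 -279.5]
210 [234, 219, 213] [233, 218, 210] [99, 147, 184] [ 534.2 -277.8]
212 [234, 221, 216] [232, 217, 213] [235, 219, 212] [ 533.  -276.1]
```

The grip's top face spans rows 193-207, which gives (540.5,-285.7), as expected. I'll grip it, lift slightly, and compare wrist images before and after for sag.

```bash
python3 -m creep '[[0.018,0.06,0,0,0],[0,0,-0.16,0,0],[0,0,-0.16,0,0],[0,0,-0.16,0,0],[0,0,-0.16,0,0],[0,0,0,0,0],[0,0,0,0,1],[0,0,0,0,1],[0,0,0,0,1],[0,0,0,0,1],[0,0,0,0,1],[0,0,0,0,1],[0,0,0,0,1],[0,0,0,0,1]]'
cat >> h.py <<'E'
def scoopview(name):
    im=robot.camera("wrist"); cv2.imwrite(name,im)
    hsv=cv2.cvtColor(im,cv2.COLOR_BGR2HSV)[120:268,250:400]
    b=cv2.inRange(hsv,(15,90,80),(32,255,255)); n,l,s,c=cv2.connectedComponentsWithStats(b)
    g=cv2.inRange(im[120:268,250:400],(185,170,165),(255,255,255)); n2,l2,s2,c2=cv2.connectedComponentsWithStats(g)
    print("brass",[((c[i]+[250,120]).round(1).tolist(),int(s[i,4])) for i in range(1,n) if s[i,4]>60]); 
    if n2>1:
        i=1+s2[1:,4].argmax(); print("pan",s2[i].tolist(),c2[i].round(1))
E
python3 -c "
from h import *
scoopview('pics/g0.png')"
python3 -m creep '[[0,0,0.01,0,1],[0,0,0.01,0,1],[0,0,0.02,0,1],[0,0,0.02,0,1],[0,0,0,0,1],[0,0,0,0,1],[0,0,0,0,1],[0,0,0,0,1],[0,0,0,0,1],[0,0,0,0,1]]'
python3 -c "
from h import *
scoopview('pics/g1.png');print(robot.sense()['moment'])"
```

```text
t: 32.65
tool_pos: [541.7, -285.9, 115.7]
orientation: [[0.571, -0.821, 0.002], [-0.821, -0.571, -0.001], [0.001, -0.001, -1.0]]
force: [-1.6, 1.9, 8.0]
grip_width: 59.9
finger_force: 30.0
brass [([394.1, 194.1], 208)]
pan [144, 130, 6, 9, 30] [146.6 133.4]
t: 33.7
tool_pos: [541.2, -285.8, 129.1]
orientation: [[0.571, -0.821, -0.0], [-0.821, -0.571, 0.0], [-0.0, 0.0, -1.0]]
force: [-0.6, 0.1, -5.5]
grip_width: 60.0
finger_force: 30.0
brass [([393.0, 184.1], 257)]
pan [144, 130, 6, 9, 30] [146.6 133.4]
[-0.07300211 -0.13697396 -0.03746455]
```

Full weight is on the gripper (-5.5 N) with no sag. The pan can't be tipped by tool rotation, but it can turn about the line through the pads. So I'll carry it level over the funnel, then ease the closure to lower the pad force and let the mouth sag. Gentle lift first.

```bash
python3 -m creep '[[0,0,0.03,0,1],[0,0,0.05,0,1],[0,0,0.07,0,1],[0,0,0.07,0,1],[0,0,0.08,0,1],[0,0,0.08,0,1],[0,0,0.08,0,1],[0,0,0.08,0,1],[0,0,0.08,0,1],[0,0,0.08,0,1],[0,0,0.08,0,1],[0,0,0.05,0,1],[0,0,0.03,0,1],[0,0,0.02,0,1],[0,0,0,0,1],[0,0,0,0,1]]'
python3 - <<'E'
from h import *
s=robot.sense(); print(s["tool_pos"],s["force"],s["moment"])
im=robot.camera("scene"); cv2.imwrite("pics/s5.png",im)
b=cv2.inRange(cv2.cvtColor(im,cv2.COLOR_BGR2HSV),(15,110,110),(30,255,255)); n,l,st,c=cv2.connectedComponentsWithStats(b)
print([(c[i].round(),int(st[i,4])) for i in range(1,n) if 8<st[i,4]<120 and 150<c[i][0]<330 and 90<c[i][1]<280])
E
```

```text
t: 35.35
tool_pos: [541.0, -285.6, 348.3]
orientation: [[0.571, -0.821, -0.001], [-0.821, -0.571, 0.001], [-0.001, 0.001, -1.0]]
force: [0.7, 0.1, -4.2]
grip_width: 60.1
finger_force: 30.0
[ 540.95201951 -285.6334732   348.29150603] [ 0.71480857  0.08987534 -4.21780593] [-0.18331163 -0.14104283 -0.04459649]
[(array([228., 163.]), 70), (array([316., 234.]), 71), (array([159., 257.]), 22), (array([196., 259.]), 10), (array([195., 273.]), 21)]
```

```bash
python3 -m creep '[[0,0,0,0,1],[0,0,0,0,1],[0,0,0,0,1]]' | grep force; python3 - <<'E'
from h import *
for f in("scene0","s5"):
    im=cv2.imread(f"pics/{f}.png")
    b=cv2.inRange(cv2.cvtColor(im,cv2.COLOR_BGR2HSV),(15,110,110),(30,255,255)); n,l,st,c=cv2.connectedComponentsWithStats(b)
    print(f,[(c[i].round().tolist(),int(st[i,4])) for i in range(1,n) if 8<st[i,4]<160 and 130<c[i][0]<350 and 90<c[i][1]<290])
s=robot.sense(); R=s["orientation"]; g=s["tool_pos"]+R[:,2]*50
xd=np.array([.571,-.821,0]); yd=np.array([.821,.571,0])
P=lambda x,y,z: g+xd*(x-50)+yd*y+np.array([0,0,z-62])
for n,p in dict(lip=P(-58,0,11),frontL=P(-56,48,38),frontR=P(-56,-48,38),backL=P(56,48,38),backR=P(56,-48,38),slug=P(10,0,20)).items(): print(n,proj("scene",p))
x=robot.camera("scene"); cv2.imwrite("pics/s6.png",cv2.resize(x[70:200,180:380],None,fx=4,fy=4,interpolation=cv2.INTER_CUBIC))
E
```

```text
force: [-0.4, 0.0, -4.8]
finger_force: 30.0
scene0 [([197.0, 207.0], 52), ([188.0, 227.0], 54), ([316.0, 234.0], 70), ([336.0, 233.0], 60), ([210.0, 247.0], 61), ([165.0, 250.0], 10), ([145.0, 273.0], 11)]
s5 [([228.0, 163.0], 70), ([316.0, 234.0], 71), ([336.0, 233.0], 63), ([159.0, 257.0], 22), ([196.0, 259.0], 10), ([195.0, 273.0], 21), ([146.0, 273.0], 14)]
lip [246.5 152.7]
frontL [254.4 154.6]
frontR [235.  137.5]
backL [219.6 174.1]
backR [200.8 155.5]
slug [225.7 161.5]
```

Weight is steady at -4.8 N, and brass shows at (228,163), where a level scoop should have its slugs (226,162). I'll carry it over the funnel.

```bash
python3 -m creep '[[0.01,0.02,0,0,1],[0.015,0.035,0,0,1],[0.02,0.05,0,0,1],[0.023,0.058,0,0,1],[0.023,0.058,0,0,1],[0.023,0.058,0,0,1],[0.023,0.058,0,0,1],[0.023,0.058,0,0,1],[0.023,0.058,0,0,1],[0.023,0.058,0,0,1],[0.023,0.058,0,0,1],[0.023,0.058,0,0,1],[0.023,0.058,0,0,1],[0.023,0.058,0,0,1],[0.023,0.058,0,0,1],[0.023,0.058,0,0,1],[0.023,0.058,0,0,1],[0.02,0.05,0,0,1],[0.015,0.035,0,0,1],[0.01,0.02,0,0,1]]'; python3 -m creep '[[0,0,0,0,1],[0,0,0,0,1],[0,0,0,0,1]]'
python3 - <<'E'
from h import *
s=robot.sense(); g=s["tool_pos"]+np.array([0,0,-50])
xd=np.array([.571,-.821,0]); yd=np.array([.821,.571,0])
im=robot.camera("scene"); cv2.imwrite("pics/s7.png",im)
b=cv2.inRange(cv2.cvtColor(im,cv2.COLOR_BGR2HSV),(15,110,110),(30,255,255)); n,l,st,c=cv2.connectedComponentsWithStats(b)
print([(c[i].round().tolist(),int(st[i,4])) for i in range(1,n) if 8<st[i,4]<160 and 230<c[i][0]<420 and 90<c[i][1]<290])
print(proj("scene",g+xd*-40+[0,0,-42]),proj("scene",g+xd*-108+[0,0,-51])); f=g-xd*60; print(g,f)
E
```

```text
t: 37.75
tool_pos: [644.6, -29.3, 349.0]
orientation: [[0.572, -0.821, -0.0], [-0.821, -0.572, -0.0], [-0.0, 0.0, -1.0]]
force: [0.3, -0.3, -5.1]
grip_width: 59.7
finger_force: 30.0
t: 38.05
tool_pos: [644.0, -30.8, 349.2]
orientation: [[0.571, -0.821, -0.0], [-0.821, -0.571, -0.0], [0.0, 0.0, -1.0]]
force: [-0.2, -1.1, -5.3]
grip_width: 59.7
finger_force: 30.0
[([316.0, 234.0], 70), ([336.0, 233.0], 60), ([351.0, 258.0], 9), ([361.0, 261.0], 21)]
[321.3 179.8] [340.1 170.1]
[644.03317214 -30.79905637 299.22443406] [609.77317214  18.46094363 299.22443406]
```

I'll centre it a little, then ease the closure step by step while reading the pad force.

```bash
g() { grep -E "t:|force|width|moment"; }; python3 -m creep '[[-0.005,-0.013,0,0,1],[-0.004,-0.013,0,0,1],[0,0,0,0,0.45],[0,0,0,0,0.4],[0,0,0,0,0.4]]' | g;  python3 -m creep '[[0,0,0,0,0.36],[0,0,0,0,0.36]]'|g; python3 -m creep '[[0,0,0,0,0.345],[0,0,0,0,0.345]]'|g
```

```text
t: 38.6
force: [-0.0, 0.2, -5.1]
grip_width: 60.0
finger_force: 30.0
t: 38.8
force: [0.8, 0.2, -6.0]
grip_width: 59.6
finger_force: 30.0
t: 39.0
force: [-0.2, 0.0, -4.4]
grip_width: 60.1
finger_force: 30.0
```

```bash
g() { grep -E "force|width"|tr '\n' ' ';echo; }; python3 -m creep '[[0,0,0,0,0.335]]' | g;  python3 -m creep '[[0,0,0,0,0.33]]'|g; python3 -m creep '[[0,0,0,0,0.327]]'|g; python3 -m creep '[[0,0,0,0,0.325]]'|g;python3 -m creep '[[0,0,0,0,0.323]]'|g
```

```text
force: [-0.5, 0.1, -4.1] grip_width: 59.8 finger_force: 30.0 
force: [-0.4, 0.2, -6.1] grip_width: 59.8 finger_force: 30.0 
force: [-0.7, -0.3, -4.7] grip_width: 59.7 finger_force: 30.0 
force: [0.3, -0.7, -5.8] grip_width: 59.6 finger_force: 30.0 
force: [1.5, -0.3, -6.1] grip_width: 60.0 finger_force: 30.0
```

```bash
g() { grep -E "force|width"|tr '\n' ' ';echo; }; python3 -m creep '[[0,0,0,0,0.321]]' | g;  python3 -m creep '[[0,0,0,0,0.3195]]'|g; python3 -m creep '[[0,0,0,0,0.3185]]'|g; python3 -m creep '[[0,0,0,0,0.3175]]'|g
```

```text
force: [-0.4, -0.6, -6.0] grip_width: 59.7 finger_force: 24.5 
force: [0.2, -0.4, -5.5] grip_width: 59.9 finger_force: 18.1 
force: [0.1, 0.2, -5.8] grip_width: 60.0 finger_force: 13.9 
force: [0.8, 0.1, -5.4] grip_width: 59.7 finger_force: 9.3
```

The pad force does respond, now 9 N. I'll check the tilt in numbers.

```bash
cat >> h.py <<'E'
def chk(name):
    im=robot.camera("scene"); cv2.imwrite(name,im); old=cv2.imread("pics/s8.png") 
    r=(slice(110,260),slice(270,400))
    b=cv2.inRange(cv2.cvtColor(im,cv2.COLOR_BGR2HSV),(15,110,110),(30,255,255)); n,l,st,c=cv2.connectedComponentsWithStats(b)
    print([(c[i].round().tolist(),int(st[i,4])) for i in range(1,n) if 4<st[i,4]<300 and 270<c[i][0]<400 and 90<c[i][1]<290], "diff", None if old is None else int((np.abs(im[r].astype(int)-old[r]).max(2)>40).sum()))
E
python3 -c "
from h import *
p=cv2.imread('pics/s7.png')
chk('pics/s8.png'); q=cv2.imread('pics/s8.png'); print((np.abs(p[110:260,270:400].astype(int)-q[110:260,270:400]).max(2)>40).sum())"
g() { grep -E "force|width"|tr '\n' ' ';echo; }; python3 -m creep '[[0,0,0,0,0.317],[0,0,0,0,0.317],[0,0,0,0,0.317]]' | g
python3 -c "
from h import *
chk('pics/s9.png')"
```

```text
[([271.0, 110.0], 5), ([349.0, 218.0], 7), ([361.0, 224.0], 5), ([368.0, 224.0], 6), ([389.0, 229.0], 276), ([316.0, 234.0], 72), ([336.0, 233.0], 62), ([356.0, 260.0], 26), ([347.0, 269.0], 5), ([311.0, 271.0], 8), ([361.0, 276.0], 5)] diff 0
1071
force: [0.6, -0.7, -5.1] grip_width: 59.3 finger_force: 6.8 
[([316.0, 192.0], 41), ([316.0, 234.0], 71), ([336.0, 233.0], 61), ([361.0, 224.0], 5), ([389.0, 229.0], 276), ([354.0, 252.0], 6), ([357.0, 260.0], 29), ([285.0, 264.0], 6), ([361.0, 274.0], 6)] diff 924
```

It has begun to sag. I'll hold at this force and watch.

```bash
g() { grep -E "force|width"|tr '\n' ' ';echo; }; python3 -m creep '[[0,0,0,0,0.317],[0,0,0,0,0.317],[0,0,0,0,0.317]]' | g
python3 -c "
from h import *
chk('pics/s10.png'); im=cv2.imread('pics/s10.png'); cv2.imwrite('pics/s10c.png',cv2.resize(im[90:270,240:420],None,fx=3.3,fy=3.3,interpolation=cv2.INTER_CUBIC))"
```

```text
force: [-1.6, 1.1, -2.4] grip_width: 59.5 finger_force: 6.7 
[([343.0, 102.0], 8), ([374.0, 160.0], 5), ([325.0, 194.0], 66), ([336.0, 203.0], 11), ([348.0, 210.0], 6), ([302.0, 212.0], 6), ([389.0, 228.0], 283), ([316.0, 234.0], 71), ([336.0, 233.0], 62), ([368.0, 224.0], 6), ([392.0, 241.0], 5), ([351.0, 258.0], 8), ([360.0, 260.0], 15), ([346.0, 284.0], 5)] diff 976
```

View pics/s10c.png

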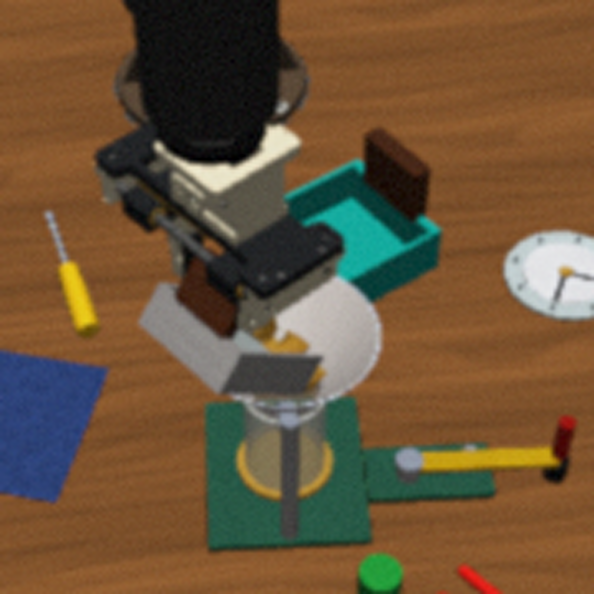

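The scoop has tipped by about 0.8 rad with its mouth in the funnel, and the slugs are leaving it (brass at crop (285,340)). I'll re-grip firmly, let things settle, then raise.

```bash
g() { grep -E "force|width|pos"|tr '\n' ' ';echo; }; python3 -m creep '[[0,0,0,0,0.317],[0,0,0,0,0.317],[0,0,0,0,0.317],[0,0,0,0,0.317],[0,0,0,0,1],[0,0,0,0,1],[0,0,0,0,1]]' | g
python3 -c "
from h import *
chk('pics/s11.png')
print(robot.sense()['moment'])"
```

```text
tool_pos: [641.9, -36.8, 349.1] force: [0.0, 0.3, -2.2] grip_width: 59.8 finger_force: 30.0 
[([368.0, 107.0], 6), ([382.0, 127.0], 7), ([375.0, 159.0], 5), ([302.0, 212.0], 6), ([349.0, 218.0], 6), ([301.0, 225.0], 7), ([316.0, 234.0], 71), ([336.0, 233.0], 60), ([389.0, 229.0], 274), ([350.0, 259.0], 10), ([360.0, 261.0], 17), ([346.0, 281.0], 5), ([360.0, 282.0], 6)] diff 984
[ 0.05523712  0.0226702  -0.02410406]
```

The weight is -2.2 N, which is the scoop alone, so it's empty. I'll raise it, go back over the mat and come down to just above lip contact.

```bash
python3 -m creep '[[0,0,0.06,0,1],[0,0,0.08,0,1],[0,0,0.06,0,1],[-0.04,-0.055,0,0,1],[-0.046,-0.065,0,0,1],[-0.046,-0.065,0,0,1],[-0.046,-0.065,0,0,1],[-0.046,-0.065,0,0,1],[-0.046,-0.065,0,0,1],[-0.046,-0.065,0,0,1],[-0.046,-0.065,0,0,1],[-0.046,-0.065,0,0,1],[-0.046,-0.065,0,0,1],[-0.046,-0.065,0,0,1],[-0.046,-0.065,0,0,1],[-0.01,-0.01,0,0,1],[0,0,0,0,1]]'
python3 -c "
from h import *
chk('pics/s12.png')
im=robot.camera('top'); cv2.imwrite('pics/t4.png',im); b=cv2.inRange(cv2.cvtColor(im,cv2.COLOR_BGR2HSV),(15,110,120),(30,255,255)); n,l,s,c=cv2.connectedComponentsWithStats(b)
print([(c[i].round(1).tolist(),int(s[i,4])) for i in range(1,n) if s[i,4]>10 and 240<c[i][0]<480 and 130<c[i][1]<330])
a=cv2.imread('pics/top0.png'); g=cv2.cvtColor(im,cv2.COLOR_BGR2GRAY); h=cv2.cvtColor(a,cv2.COLOR_BGR2GRAY)
print(h[186:206:2,296:316:2]); print(g[186:206:2,296:316:2])
"; python3 -m creep '[[0,0,-0.06,0,1],[0,0,-0.1,0,1],[0,0,-0.1,0,1],[0,0,-0.1,0,1],[0,0,-0.1,0,1],[0,0,-0.1,0,1],[0,0,-0.1,0,1],[0,0,-0.1,0,1],[0,0,-0.06,0,1],[0,0,-0.06,0,1],[0,0,0,0,1],[0,0,0,0,1]]'
```

```text
t: 43.1
tool_pos: [502.3, -232.6, 399.3]
orientation: [[0.57, -0.822, 0.0], [-0.822, -0.57, 0.0], [0.0, -0.0, -1.0]]
force: [0.1, -0.0, -1.8]
grip_width: 59.7
finger_force: 30.0
[([364.0, 119.0], 6), ([349.0, 218.0], 5), ([367.0, 224.0], 9), ([377.0, 223.0], 5), ([316.0, 234.0], 72), ([336.0, 233.0], 60), ([389.0, 229.0], 273), ([352.0, 244.0], 5), ([357.0, 260.0], 26), ([360.0, 282.0], 7), ([399.0, 289.0], 5)] diff 3424
[([253.3, 187.6], 188), ([464.7, 231.4], 239), ([359.3, 267.5], 171)]
[[164 183  59  71  79  82  80  68 114 165]
 [175  58  94  91  90  97  89  90  95 200]
 [109  90  90 151 150 146 149 135  98  79]
 [ 51  89 151 145 150 147 151 146 150  93]
 [ 73 152 146 144 145 147 149 148 150 151]
 [141 147 145 148 143 145 156 151 150 149]
 [167 150 148 144 145 148 147 146 151 164]
 [167 185 145 151 147 148 148 148 160 171]
 [174 170 173 152 147 151 104 173 175 170]
 [166 173 171 175 172 169 176 174 174 174]]
[[ 93  91  92  91  94  96  96  98 100  96]
 [ 82  82  83  85  84  88  89  87  87  91]
 [ 72  76  71  79  77  80  82  79  81  86]
 [ 76  73  74  73  77  74  72  76  72  77]
 [ 71  71  69  68  70  66  73  69  74  71]
 [ 60  68  65  71  70  67  66  72  79  81]
 [ 63  62  60  65  67  74  74  76  76  81]
 [ 62  65  56  59  64  65  74  74  82  79]
 [ 59  51  58  53  58  65  72  78  77  82]
 [ 50  50  52  55  62  67  75  77  76  83]]
t: 44.4
tool_pos: [503.5, -231.5, 179.3]
orientation: [[0.572, -0.82, -0.0], [-0.82, -0.572, -0.0], [-0.0, 0.001, -1.0]]
force: [0.4, -0.4, -0.7]
grip_width: 60.0
finger_force: 30.0
```

```bash
g() { grep -E "force|pos"|tr '\n' ' ';echo; }; python3 -m creep '[[0,0,-0.02,0,1],[0,0,-0.02,0,1],[0,0,0,0,1],[0,0,0,0,1]]'|g; python3 -m creep '[[0,0,-0.016,0,1],[0,0,-0.016,0,1],[0,0,0,0,1],[0,0,0,0,1]]'|g
python3 - <<'E'
import numpy as np
th=np.array([.8,.7,.6,.5,.4,.3,.2,.1,0,-.03]); f=108*np.cos(th)-51*np.sin(th); d=108*np.sin(th)+51*np.cos(th)
print(np.c_[th,53+d, -np.r_[0,np.diff(f)]*-.571/250, -np.r_[0,np.diff(f)]*.821/250, np.r_[0,np.diff(d)]/250].round(3))
E
```

```text
tool_pos: [504.8, -232.6, 171.4] force: [0.2, -2.6, 7.3] finger_force: 30.0 
tool_pos: [508.3, -234.6, 167.3] force: [3.2, -9.3, 24.0] finger_force: 30.0 
[[ 8.00000e-01  1.66006e+02  0.00000e+00 -0.00000e+00  0.00000e+00]
 [ 7.00000e-01  1.61582e+02  2.50000e-02 -3.60000e-02 -1.80000e-02]
 [ 6.00000e-01  1.56074e+02  2.40000e-02 -3.50000e-02 -2.20000e-02]
 [ 5.00000e-01  1.49535e+02  2.30000e-02 -3.30000e-02 -2.60000e-02]
 [ 4.00000e-01  1.42031e+02  2.10000e-02 -3.00000e-02 -3.00000e-02]
 [ 3.00000e-01  1.33638e+02  1.90000e-02 -2.80000e-02 -3.40000e-02]
 [ 2.00000e-01  1.24440e+02  1.70000e-02 -2.50000e-02 -3.70000e-02]
 [ 1.00000e-01  1.14527e+02  1.50000e-02 -2.20000e-02 -4.00000e-02]
 [ 0.00000e+00  1.04000e+02  1.30000e-02 -1.80000e-02 -4.20000e-02]
 [-3.00000e-02  1.00738e+02  3.00000e-03 -5.00000e-03 -1.30000e-02]]
```

Lip contact came as expected, with the bottom corner touching at TCP z of about 172. I'll back off slightly, ease the grip and lay the pan down along an arc.

```bash
g() { grep -E "force|pos|width"|tr '\n' ' ';echo; }; python3 -m creep '[[0,0,0.016,0,1],[0,0,0.004,0,0.3185],[0,0,0,0,0.3185]]'|g; python3 -m creep '[[0.026,-0.038,-0.018,0,0.3185],[0.026,-0.038,-0.018,0,0.3185],[0.024,-0.0345,-0.025,0,0.3185],[0.024,-0.0345,-0.025,0,0.3185],[0,0,0,0,0.3185]]'|g
```

```text
tool_pos: [504.3, -232.2, 167.5] force: [2.3, -2.2, 7.3] grip_width: 60.0 finger_force: 30.0 
tool_pos: [528.3, -269.1, 143.1] force: [-0.2, -0.6, -0.8] grip_width: 59.9 finger_force: 30.0
```

```bash
g() { grep -E "force|pos|width"|tr '\n' ' ';echo; }; python3 -m creep '[[0.02,-0.03,-0.03,0,0.3185],[0.02,-0.03,-0.03,0,0.3185],[0,0,0,0,0.3185],[0,0,0,0,0.3185]]'|g;  python3 -m creep '[[0.016,-0.023,-0.02,0,0.3185],[0,0,-0.01,0,0.3185],[0,0,0,0,0.3185]]'|g
```

```text
tool_pos: [537.6, -283.1, 128.8] force: [-0.3, 0.8, -2.3] grip_width: 60.0 finger_force: 13.4 
tool_pos: [542.3, -289.0, 122.1] force: [-0.3, -0.6, -0.8] grip_width: 59.7 finger_force: 13.4
```

```bash
g() { grep -E "force|pos|width"|tr '\n' ' ';echo; }; for i in 1 2; do python3 -m creep '[[0,0,-0.008,0,0.3185],[0,0,-0.004,0,0.3185],[0,0,0,0,0.3185],[0,0,0,0,0.3185]]'|g; done
```

```text
tool_pos: [542.1, -288.7, 119.3] force: [1.3, -1.8, 0.9] grip_width: 59.4 finger_force: 13.4 
tool_pos: [542.6, -289.3, 118.5] force: [-3.9, 0.4, 15.9] grip_width: 59.8 finger_force: 13.6
```

That's firm contact, so the pan is down. I'll relieve the pressure, release, lift, and measure.

```bash
python3 -m creep '[[0,0,0.008,0,0.317],[0,0,0,0,0.3],[0,0,0,0,0.25],[0,0,0,0,0.1],[0,0,0,0,0],[0,0,0,0,0],[0,0,0.06,0,0],[0,0,0.16,0,0],[0,0,0.18,0,0],[0,0,0.18,0,0],[-0.02,0.03,0.02,0,0],[0,0,0,0,0],[0,0,0,0,0]]'
python3 - <<'E'
from h import *
cal=robot.calibration("wrist"); im=robot.camera("wrist"); cv2.imwrite("pics/w9.png",im); s=robot.sense(); print(s["tool_pos"])
for r in range(170,234,3): print(r,im[r,310].tolist(),im[r,323].tolist(),onz("wrist",318,r,87,cal)[:2])
E
```

```text
t: 48.8
tool_pos: [536.5, -281.0, 267.3]
orientation: [[0.571, -0.821, -0.001], [-0.821, -0.571, 0.001], [-0.001, 0.0, -1.0]]
force: [0.0, 0.0, -1.0]
grip_width: 87.5
finger_force: 0.0
[ 536.40264023 -281.08872083  266.73198566]
170 [71, 69, 85] [81, 77, 93] [ 552.7 -294.6]
173 [75, 72, 88] [83, 78, 91] [ 551.1 -292.3]
176 [73, 69, 82] [82, 76, 90] [ 549.5 -290. ]
179 [82, 88, 121] [90, 93, 123] [ 548.  -287.7]
182 [85, 90, 120] [92, 94, 123] [ 546.4 -285.4]
185 [85, 92, 121] [93, 94, 124] [ 544.8 -283.1]
188 [85, 92, 121] [92, 95, 124] [ 543.2 -280.7]
191 [90, 93, 124] [94, 95, 126] [ 541.5 -278.4]
194 [194, 178, 180] [195, 178, 181] [ 539.9 -276. ]
197 [231, 216, 212] [230, 216, 211] [ 538.3 -273.7]
200 [229, 214, 209] [228, 214, 207] [ 536.6 -271.3]
203 [229, 213, 207] [230, 215, 210] [ 535.  -268.9]
206 [232, 219, 213] [232, 219, 214] [ 533.3 -266.4]
209 [231, 217, 211] [230, 216, 211] [ 531.6 -264. ]
212 [233, 219, 215] [233, 219, 214] [ 529.9 -261.6]
215 [232, 218, 213] [231, 217, 212] [ 528.2 -259.1]
218 [229, 215, 208] [231, 216, 210] [ 526.5 -256.6]
221 [232, 218, 213] [232, 219, 214] [ 524.8 -254.1]
224 [231, 217, 211] [231, 217, 212] [ 523.1 -251.6]
227 [235, 221, 216] [235, 222, 216] [ 521.3 -249. ]
230 [232, 218, 213] [233, 218, 214] [ 519.6 -246.5]
233 [233, 219, 214] [234, 220, 215] [ 517.8 -243.9]
```

The grip top measures 16 mm deep at its expected height and the pan shows no brass: the scoop is level, empty and centred at about (516,-242). I'll clear the arm and check the tube and the whole bench for slugs.

```bash
python3 -m creep '[[-0.06,-0.1,0.05,0,0],[-0.06,-0.1,0,0,0],[-0.06,-0.1,0,0,0],[-0.06,-0.1,0,0,0],[-0.06,-0.1,0,0,0],[-0.06,-0.1,0,0,0],[0,0,0,0,0],[0,0,0,0,0]]' | grep tool
python3 - <<'E'
from h import *
for cam,old in(("top","top0"),("scene","scene0")):
    im=robot.camera(cam); cv2.imwrite(f"pics/{cam}9.png",im); a=cv2.imread(f"pics/{old}.png")
    for n,q in(("before",a),("now",im)):
        b=cv2.inRange(cv2.cvtColor(q,cv2.COLOR_BGR2HSV),(15,110,110),(30,255,255)); k,l,s,c=cv2.connectedComponentsWithStats(b)
        print(cam,n,[(c[i].round().tolist(),int(s[i,4])) for i in range(1,k) if s[i,4]>9 and 150<c[i][0]<500 and 130<c[i][1]<330])
    if cam=="top":
        for q in(a,im): print(cv2.cvtColor(q,cv2.COLOR_BGR2GRAY)[184:208:2,294:320:2])
    else:
        for q in(a,im): print(cv2.cvtColor(q,cv2.COLOR_BGR2GRAY)[204:240:3,310:344:3])
E
```

```text
tool_pos: [446.3, -431.7, 278.8]
top before [([306.0, 195.0], 197), ([405.0, 192.0], 37), ([268.0, 209.0], 199), ([426.0, 216.0], 39), ([464.0, 229.0], 289), ([421.0, 238.0], 42), ([315.0, 247.0], 43), ([360.0, 263.0], 192), ([212.0, 258.0], 14)]
top now [([203.0, 131.0], 16), ([253.0, 188.0], 193), ([306.0, 195.0], 192), ([359.0, 266.0], 203), ([212.0, 258.0], 14)]
[[165 166 168 165 108  46  64  62 185 166 162 170 167]
 [166 164 183  59  71  79  82  80  68 114 165 163 164]
 [166 175  58  94  91  90  97  89  90  95 200 170 162]
 [165 109  90  90 151 150 146 149 135  98  79 170 176]
 [168  51  89 151 145 150 147 151 146 150  93 171 169]
 [169  73 152 146 144 145 147 149 148 150 151 176 167]
 [169 141 147 145 148 143 145 156 151 150 149 169 175]
 [173 167 150 148 144 145 148 147 146 151 164 166 170]
 [169 167 185 145 151 147 148 148 148 160 171 172 167]
 [171 174 170 173 152 147 151 104 173 175 170 175 171]
 [168 166 173 171 175 172 169 176 174 174 174 170 175]
 [172 172 174 174 173 173 170 174 173 177 175 170 173]]
[[177 178 173 175 121  54  68  71 198 179 174 178 172]
 [173 171 190  
[... 1523 characters left out ...]
12 114  77  66 107 109 141  74  69]
 [ 71  69 118 136 117  77  63 112 141  86  72  70]]
[[165 173  87 115 102 103  99 100  95 161 161 159]
 [156 162  93  97  98  99 100 101 101 133 155 151]
 [136 156 141  98  98 100 100  97  99 154 177 107]
 [ 71  80 142 105 114 131 137 101 115 128  74  74]
 [ 71  72  95 159 120 148 153 142 122  86  73  77]
 [ 74  70  96 114 108  86 115  98  97  86  72  70]
 [ 71  77  99 114  94  77  64  99 105  91  69  75]
 [ 72 135 108 121 115  73  66  94 113 106  91  66]
 [ 76 148  96 112 107  76  65 105 114 103 124  71]
 [ 70 150  93  90  98  79  64  99 105 117 108  72]
 [ 74 117 136 116 119  80  67 110 112 146  79  69]
 [ 76  75 122 144 123  84  69 118 147  92  74  74]]
```

Both views show slug texture at the bottom of the tube and no brass anywhere else on the bench or in the scoop. The brace is open and the bystanders are in place, so I'm handing in.

```bash
python3 -c "
from bench import robot
print(robot.hand_in())"
```

```text
the job is handed in; nothing more can be done
None
```

I handed the job in without seeing a verdict: the brace is open at its stop, all four slugs were poured from the scoop into the tube, and the empty scoop lies flat and released on its blue mat.

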